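# Load the indexing drill jig with gauged practice bars

### The job

Load the drilling jig for the next class: first bring its carriage to the first notch, where the spring plunger locks it with the first pocket under the loading gate, then feed in the practice bars lying about, the gate being their go gauge. Let each bar that goes through the gate down into the pocket below, then index the carriage on by exactly one notch (pull the spring knob, slide, let it spring home), so that in the end these bars fill the pockets from the first on without a gap and the next empty pocket stands locked under the gate; a bar that will not go through must not be forced and goes into the steel reject tray. Leave the other things on the table where they are.

Things in the scene. Friction and masses are not known exactly. Their poses are not given: they have to be found in the camera images.
- bar1_mid (a point): loose practice bar lying on the table: plain square bar 90 mm long, cream foam with paler skins on two faces, 60 to 120 g. Section either 30 x 30 mm (right size) or 36 x 36 mm (oversize); which bars are which is not known beforehand. This point is its centre, 15 or 18 mm up; local x runs along the bar. May be absent
- bar2_mid (a point): loose practice bar lying on the table: plain square bar 90 mm long, cream foam with paler skins on two faces, 60 to 120 g. Section either 30 x 30 mm (right size) or 36 x 36 mm (oversize); which bars are which is not known beforehand. This point is its centre, 15 or 18 mm up; local x runs along the bar. May be absent
- bar3_mid (a point): loose practice bar lying on the table: plain square bar 90 mm long, cream foam with paler skins on two faces, 60 to 120 g. Section either 30 x 30 mm (right size) or 36 x 36 mm (oversize); which bars are which is not known beforehand. This point is its centre, 15 or 18 mm up; local x runs along the bar. May be absent
- bar4_mid (a point): loose practice bar lying on the table: plain square bar 90 mm long, cream foam with paler skins on two faces, 60 to 120 g. Section either 30 x 30 mm (right size) or 36 x 36 mm (oversize); which bars are which is not known beforehand. This point is its centre, 15 or 18 mm up; local x runs along the bar. May be absent
- bar5_mid (a point): loose practice bar lying on the table: plain square bar 90 mm long, cream foam with paler skins on two faces, 60 to 120 g. Section either 30 x 30 mm (right size) or 36 x 36 mm (oversize); which bars are which is not known beforehand. This point is its centre, 15 or 18 mm up; local x runs along the bar. May be absent
- gate (a point): centre of the jig's loading gate, at the top of its lips, 70 mm up; x along the slot, y the way the carriage advances (robot's left), z up. A go gauge: slot 94 (x) by 33 mm (y) in a 5 mm steel plate, under flared lips 5 mm high opening to 100 x 39 mm. A 36 mm bar stops in the lips; a 30 mm bar, let go with its underside in the slot, falls into the pocket below (top 14 mm below this point)
- jig: drilling jig fixed to the table, 190 x 348 mm; origin on the table under the gate, axes as the gate's. Clear guards cover the carriage 5 mm below the gate point, x = -62 to 62 and y = -190 to 158 mm; on them a drill-guide block, y = 113 to 143, its top 13 mm above the gate point. A front bar with the notches and the plunger bracket reach to x = -122 mm
- carriage (a joint): position (m) of the pocket carriage, growing along the gate's y; range -0.037 to 0.122. The plunger locks it at 0, 0.040, 0.080 and 0.120 (first, second, third, fourth notch: pocket 1, 2, 3, 4 under the gate). At the start it is parked at -0.034 to -0.014, the plunger resting on the plain part of the notched bar. Slides with 1.5 N friction and stays where it is left
- plunger (a joint): how far the spring index plunger is pulled up (m): 0 = pin home in a notch; about 0.009 = pin resting on top of the notched bar; 0.015 = fully up. The carriage slides freely only above 0.0095. Spring 4 N at 0, 10 N at 0.015. Let go over a notch (8 mm round-nosed pin, notch 11 mm) it springs home
- knob_grip (a point): centre of the black round plunger knob, diameter 28 mm, 27 mm high, axis vertical, at x = -100 mm in the jig's frame; moves with the carriage along y and with the plunger up. With the plunger home it is 61 mm above the table; its underside is 46 mm and the bracket below it 31 mm up. The guards' front edge is 38 mm from its axis
- pocket1 (a point): where the centre of a right-sized bar rests in pocket 1 of the carriage (95 x 34.5 mm, 18 mm deep, 40 mm apart; pocket 1 is the first to come under the gate, 2 to 4 follow it on the -y side); moves with the carriage, x along the pocket
- pocket2 (a point): where the centre of a right-sized bar rests in pocket 2 of the carriage (95 x 34.5 mm, 18 mm deep, 40 mm apart; pocket 1 is the first to come under the gate, 2 to 4 follow it on the -y side); moves with the carriage, x along the pocket
- pocket3 (a point): where the centre of a right-sized bar rests in pocket 3 of the carriage (95 x 34.5 mm, 18 mm deep, 40 mm apart; pocket 1 is the first to come under the gate, 2 to 4 follow it on the -y side); moves with the carriage, x along the pocket
- pocket4 (a point): where the centre of a right-sized bar rests in pocket 4 of the carriage (95 x 34.5 mm, 18 mm deep, 40 mm apart; pocket 1 is the first to come under the gate, 2 to 4 follow it on the -y side); moves with the carriage, x along the pocket
- tray_in (a point): centre of the inner floor of the open steel reject tray, inside 144 mm (x) by 209 mm (y), rim 27 mm above this point; fixed to the table
- driver: bystander: orange-handled screwdriver, 210 mm long, lying; origin under its middle, x along it
- mallet: bystander: mallet 240 mm long, lying; origin under its middle, x along it
- pot: bystander: small steel pot, diameter 80 mm, 55 mm high; origin at the centre of its underside
- depth_gauge: bystander: flat steel depth gauge 180 mm long, 10 mm high; origin under its middle, x along it
- shaft_bone: bystander: model of a long bone, 203 mm long, 54 mm thick at the ends; origin under its middle, x along it
Mind the look-alikes: they are no part of the job. What is shaped like the part that bears bar1_mid but black, blue or purple is not meant.

How it is judged:
By the outcome, as a careful person would: the job done as asked, in the order asked, and still so for the second after the job is handed in, with the robot touching nothing.
Of bar1, bar2, bar3, bar4, bar5 only 4 to 5 are there at a start; the rules pass over those that are not, and their reading is None.
At some moment in a run one of bar1, bar2, bar3, bar4, bar5 may be knocked a few centimetres aside while the robot is not near it.
Once in a run the grip may slacken for a moment while it holds something.
It also fails if it takes over 210 s, if anything falls off the work surface, if the arm or the gripper's body presses on something with over 40 N, if the wrist force passes 120 N, or if a joint passes its speed limit or range.

### The arm

A 7-joint arm with a two-finger parallel gripper is mounted at the origin on the work surface. World frame = base frame: x ahead of the robot, y to its left, z up, the work surface at z = 0. Lengths are in m, angles in rad, forces in N, time in s.
With the tool pointing down it reaches from about 0.35 to 0.9 m from the base axis. Payload 19.9 kg.
Tool frame: the origin (TCP) lies at the very end of the fingers, on their centre line; the grasp point (between the pads) lies 19 mm behind it; x points along the fingers, z is the direction in which the jaws open and shut, and the axes are right-handed (so a half turn about x gives the same grasp; the last joint's range is limited). The gripper opens to 85 mm and grips with 20 to 120 N. Pads are 22 mm wide; open, the fingers measure 114 mm over their backs; the gripper's body (76 mm by 85 mm) begins 54 mm behind the grasp point. The pads swing forward as they close: fully open they stand 13 mm farther back than shut.
Start: joints at [1.228, 0.417, -0.01, 1.614, 0.005, 1.111, -0.053], TCP at [0.185, -0.597, 0.231] pointing down, gripper open.
Joint ranges: [-2.81, 2.81], [-0.39, 2.02], [-1.27, 1.25], [0.06, 2.57], [-1.19, 4.33], [0.19, 2], [-2.82, 2.82]. Speed limits (rad/s): [1.89, 1.89, 2.39, 2.39, 3.01, 3.01, 3.01].

### API

Orientations are given as a unit quaternion [x, y, z, w].
In Python, from workcell import env gives the robot as it stands.
- The arm moves only by the shell command python3 -m pendant 'ROWS'. ROWS is JSON, a list of rows, each an object of numbers: "tx", "ty", "tz": the shift along the tool's x, y, z in cm; "wx", "wy", "wz": the turn, a rotation vector about the tool's x, y, z in rad; "gripper": the opening, from 0 (shut) to 1 (fully open). In form: [{"tx": .., "ty": .., "tz": .., "wx": .., "wy": .., "wz": .., "gripper": ..}, ...]. A call has 1 to 12 rows; each row shifts and turns the pose as measured when the row begins, along the tool's axes as they then stand; what a row does not reach is not made up. A row lasts 1/12 s, in which the tool goes at most 41.7 mm and 7.16 degrees, less where a joint would pass 70% of its speed; a pose out of reach is approached as far as the arm can. A call is refused whole if a number of a shift passes 4.17 or a number of a turn 0.125, either way. A call with a gripper value outside its range is refused whole. The fingers move at their own pace and stop on an object; the grip force is fixed at half the most. Time passes only in rows, so rows that do not move let the fingers close. It gives the time, the measured TCP pose, the force and the opening at its end, in the units of the state.
- env.get_obs(): the state, without advancing time (a new reading comes with each control period).
- env.grab_frame(name): name is "scene" or "top"; returns a dict with "color" (480x640x3 uint8, blue, green, red), "fx", "fy", "cx", "cy" (pixels), "R" (3x3) and "t" (3): a world point X has camera coordinates R X + t. Camera axes: x right, y down, z forward; pixel columns grow to the right and rows downward; lengths in m; the calibration is good to about 2 mm. A picture is of the moment at which its call begins. There is no depth.
- env.sign_off(): hands the job in, once; it reports no verdict.
Trained networks look in a picture, given as the dict that the camera call returned (one of the last four; its "shot" number tells which), for a name from the list of things; names that differ only in an ending like _2 or _b are one class to them, and where a whole thing is asked for, a point or a joint stands for the part that bears it (a point fixed in the world has none). Each returns a list of dicts, best first, with "conf" (0 to 1); they miss things now and then, are a little off and sometimes report something else, mostly with a low value. They report only what shows in the picture. A call takes as long as a camera call. They do not tell look-alikes from the thing itself.
- env.outline_of(target, picture): "region" (480x640 bool, what is visible of it) and "centre" ([column, row] in pixels, amid what is visible of it).
The state is a dict: "clock": time; "q": joint angles; "joint_vel": joint speeds; "effort": joint torques, N m; "tcp_pos": TCP position; "tcp_rot": TCP orientation; "contact_force": force on the tool from outside, world axes, zero at the start; "wrist_torque": the same for the moment, N m; "width": finger opening in m.
Only numpy, scipy, OpenCV 4.12 (cv2) and the standard library are available. Lean on these libraries where they do the work, as an engineer would, in place of code of your own. Each camera call takes 0.05 s, during which the arm holds its last target.

## Working session

There is one attempt and no reset: what is moved stays moved. The work goes in short steps, Python scripts to look and compute and a shell command to move; the robot and the scene stay as the last step left them, time stands still between calls to the robot, and variables do not carry over. Pictures are saved under pics/ and viewed, and the job is handed in when it is done.

```bash
ls; mkdir -p pics; cat > h.py <<'E'
import numpy as np, cv2, json
from workcell import env
from scipy.spatial.transform import Rotation as Ro
def snap(n,fn=None):
    f=env.grab_frame(n)
    if fn: cv2.imwrite('pics/'+fn,f['color'])
    return f
def proj(f,X):
    c=f['R']@np.asarray(X,float)+f['t']; return np.array([f['fx']*c[0]/c[2]+f['cx'],f['fy']*c[1]/c[2]+f['cy']])
def unproj(f,uv,z):
    d=np.array([(uv[0]-f['cx'])/f['fx'],(uv[1]-f['cy'])/f['fy'],1.])
    R=np.array(f['R']);t=np.array(f['t']); o=-R.T@t; d=R.T@d
    return o+d*(z-o[2])/d[2]
E
python3 - <<'E'
from h import *
for n in('scene','top'):
    f=snap(n,n+'0.png'); print(n,f['fx'],f['cx'],f['cy'],np.round(f['R'],3).tolist(),np.round(f['t'],3))
o=env.get_obs()
for k in o: print(k,np.round(o[k],4))
print(np.round(Ro.from_quat(o['tcp_rot']).as_matrix(),3))
E
```

```text
pics
scene 448.88385860444043 318.95446108809443 236.663059636596 [[-0.746, 0.666, 0.005], [0.557, 0.628, -0.543], [-0.365, -0.402, -0.84]] [ 0.306 -0.304  1.64 ]
top 564.3155523776602 305.94859043175967 235.00337057876789 [[-0.025, -0.999, -0.024], [-0.985, 0.029, -0.169], [0.17, 0.02, -0.985]] [0.13  0.504 1.37 ]
clock 0.1
q [ 1.2285  0.4179 -0.0103  1.6141  0.0047  1.1107 -0.053 ]
joint_vel [ 0.0001 -0.      0.0012 -0.0027  0.0003 -0.0008 -0.0009]
effort [ 4.40000e-03 -8.65812e+01  6.81400e-01 -4.35635e+01  1.92000e-02
  4.90000e-03  0.00000e+00]
tcp_pos [ 0.1851 -0.5967  0.2308]
tcp_rot [ 0.4196  0.5696 -0.4193  0.569 ]
contact_force [-0.4822 -0.7397 -0.3331]
wrist_torque [-0.0296 -0.0743 -0.008 ]
width 0.0854
[[-0.     0.955  0.296]
 [ 0.001  0.296 -0.955]
 [-1.    -0.    -0.001]]
```

View pics/scene0.png

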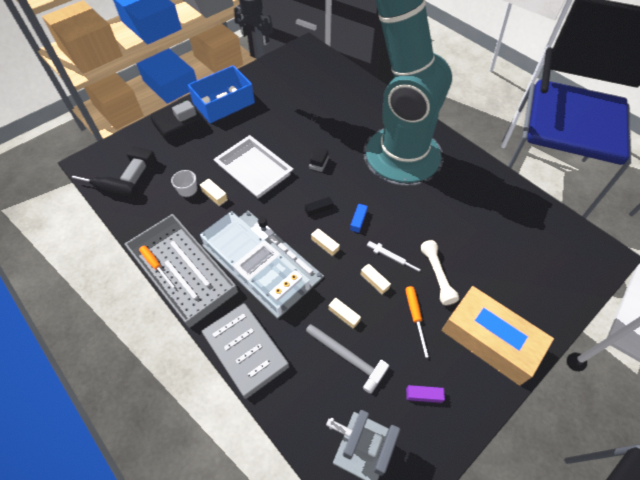

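View pics/top0.png

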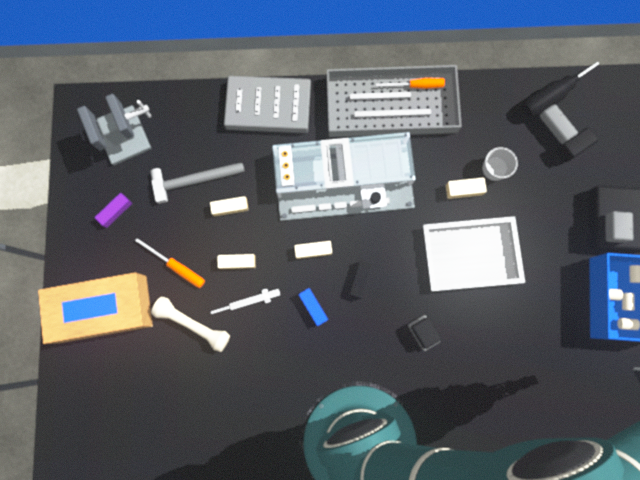

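```bash
cat > det.py <<'E'
from h import *
import sys
f=snap('top')
for n in ['bar1_mid','knob_grip','jig','carriage','pocket1','tray_in','driver','mallet','pot','depth_gauge','shaft_bone','plunger']:
    try: r=env.outline_of(n,f)
    except Exception as e: print(n,e); continue
    for d in r:
        m=d['region'].astype(np.uint8); 
        c=max(cv2.findContours(m,0,2)[0],key=cv2.contourArea) if m.any() else None
        q=cv2.minAreaRect(c) if c is not None else None
        print(n,round(d['conf'],2),np.round(d['centre'],1),m.sum(),q and [np.round(q[0],1).tolist(),np.round(q[1],1).tolist(),round(q[2],1)],np.round(unproj(f,d['centre'],0.03),3))
E
python3 det.py
```

```text
bar1_mid 0.93 [312.6 306.2] 410 [[312.6, 307.3], [36.0, 11.7], 59.0] [0.331 0.105 0.03 ]
bar1_mid 0.78 [235.8 263.3] 426 [[236.0, 261.5], [13.0, 34.0], 90.0] [0.443 0.296 0.03 ]
bar1_mid 0.65 [114.  211.2] 548 [[112.5, 210.5], [15.6, 35.4], 45.0] [0.587 0.61  0.03 ]
bar1_mid 0.63 [358.9 282.5] 470 [[359.8, 279.6], [13.1, 37.4], 16.5] [ 0.386 -0.012  0.03 ]
knob_grip 0.48 [374.6 197.4] 112 [[374.5, 197.5], [11.0, 11.0], 90.0] [ 0.602 -0.061  0.03 ]
jig 0.7 [342.9 173.8] 10595 [[344.2, 176.5], [78.5, 140.8], 84.2] [0.667 0.018 0.03 ]
jig 0.32 [184.1 273.3] 400 [[184.2, 273.0], [43.6, 10.5], 33.2] [0.421 0.426 0.03 ]
carriage 0.68 [366.7 191.6] 836 [[372.4, 196.2], [24.4, 25.4], 84.8] [ 0.618 -0.041  0.03 ]
carriage 0.16 [255.7 300. ] 396 [[252.2, 299.2], [11.8, 55.0], 77.7] [0.35  0.246 0.03 ]
pocket1 0.71 [367.2 195.8] 750 [[372.5, 196.1], [23.1, 23.6], 82.9] [ 0.607 -0.042  0.03 ]
tray_in 0.58 [475.1 254.7] 6091 [[473.0, 253.8], [66.5, 95.2], 84.7] [ 0.448 -0.305  0.03 ]
driver 0.73 [180.8 269.7] 583 [[169.0, 262.7], [80.2, 11.6], 33.7] [0.431 0.435 0.03 ]
mallet 0.66 [254.1 299.7] 3
[... 259 characters left out ...]
11 [[498.3, 164.8], [31.1, 36.1], 45.0] [ 0.674 -0.377  0.03 ]
pot 0.27 [372.2 187.8] 739 [[372.6, 196.0], [23.1, 23.3], 81.9] [ 0.628 -0.056  0.03 ]
pot 0.16 [342.4 176.3] 10300 [[344.2, 176.5], [76.0, 138.8], 84.5] [0.661 0.019 0.03 ]
depth_gauge 0.79 [255.9 299.4] 289 [[250.5, 301.7], [10.4, 58.3], 67.9] [0.351 0.246 0.03 ]
depth_gauge 0.72 [499.7 168.3] 827 [[498.2, 163.9], [29.5, 34.4], 63.4] [ 0.669 -0.384  0.03 ]
shaft_bone 0.98 [186.  322.6] 1014 [[189.6, 324.0], [80.7, 19.8], 29.2] [0.298 0.42  0.03 ]
shaft_bone 0.63 [341.7 175.9] 10344 [[344.1, 176.6], [76.2, 138.5], 84.7] [0.662 0.021 0.03 ]
plunger 0.64 [373.9 198.5] 112 [[374.3, 197.3], [10.6, 11.3], 45.0] [ 0.6   -0.059  0.03 ]
```

```bash
python3 - <<'E'
from h import *
f=snap('top');c=f['color']
j=cv2.resize(c[120:230,260:440],None,fx=4.4,fy=4.4,interpolation=cv2.INTER_CUBIC); cv2.imwrite('pics/jig0.png',j)
g=snap('scene');d=g['color']
cv2.imwrite('pics/jigs0.png',cv2.resize(d[170:330,180:400],None,fx=3.6,fy=3.6,interpolation=cv2.INTER_CUBIC))
tiles=[cv2.resize(c[y-25:y+25,x-30:x+30],(390,300),interpolation=cv2.INTER_CUBIC) for x,y in((228,206),(236,261),(313,250),(466,188))]
cv2.imwrite('pics/bars0.png',np.vstack([np.hstack(tiles[:2]),np.hstack(tiles[2:])]))
E
```

```text
(no output)
```

View pics/jig0.png

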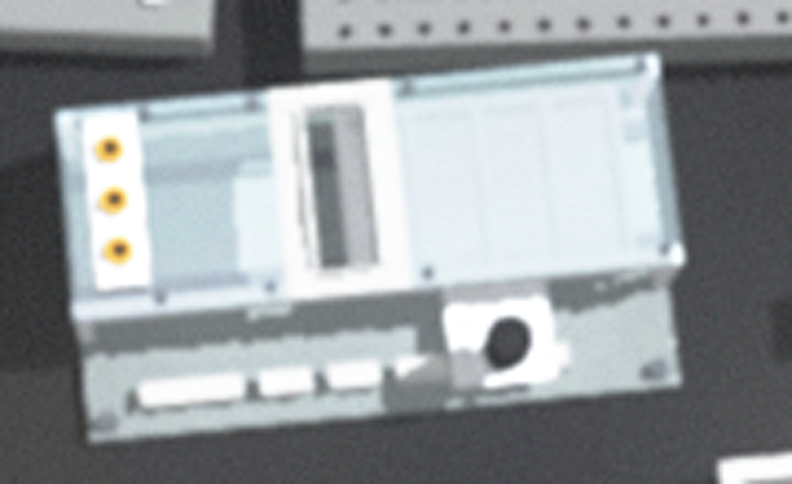

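View pics/jigs0.png

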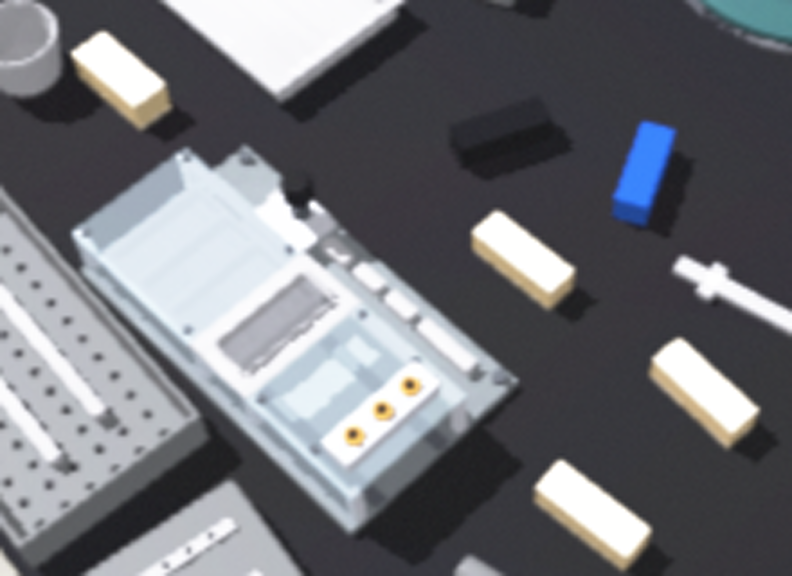

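View pics/bars0.png

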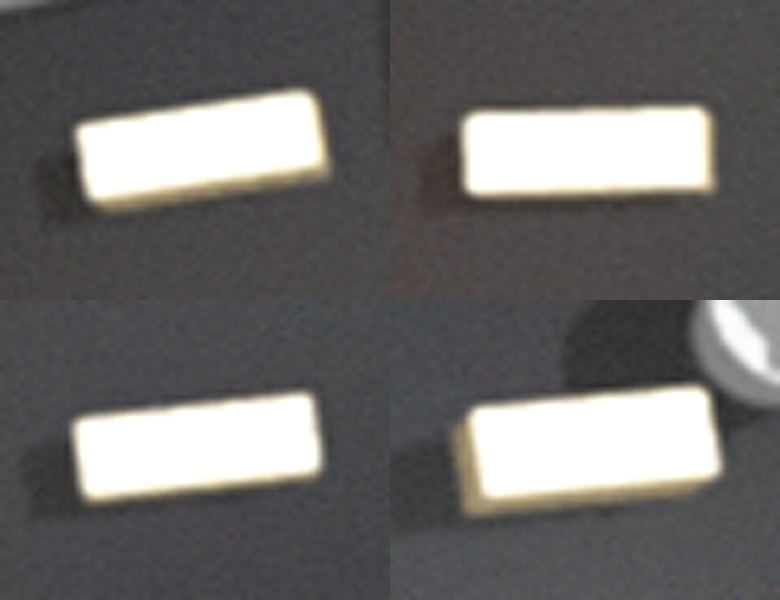

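```bash
python3 - <<'E'
from h import *
f=snap('top');g=snap('scene')
T=lambda u,v:((u+.5)/4.4+259.5,(v+.5)/4.4+119.5)
S=lambda u,v:((u+.5)/3.6+179.5,(v+.5)/3.6+169.5)
for n,p,z in [('gTL',(58,112),.065),('gTR',(655,58),.065),('gBL',(75,305),.065),('gBR',(682,262),.065),('plateTL',(268,92),.068),('pTR',(390,80),.068),('pBR',(412,285),.068),('pBL',(288,300),.068),('slotTL',(293,108),.07),('sTR',(360,102),.07),('sBR',(382,264),.07),('sBL',(318,270),.07),('knob',(507,341),.083),('blkTL',(83,118),.083),('blkTR',(134,112),.083),('blkBL',(98,290),.083),('blkBR',(150,284),.083)]:
    print(n,np.round(unproj(f,T(*p),z),4))
print('scene')
for n,p,z in [('knobtop',(297,178),.0835),('plateL',(195,328),.068),('plateT',(292,262),.068),('plateR',(352,300),.068),('plateB',(250,390),.068),('guardTL',(186,152),.065),('guardL',(73,235),.065),('slotL',(217,345),.07),('slotR',(338,292),.07),('slotT',(312,273),.07),('slotB',(250,370),.07)]:
    print(n,np.round(unproj(g,S(*p),z),4))
E
```

```text
gTL [0.7386 0.195  0.065 ]
gTR [ 0.7597 -0.1504  0.065 ]
gBL [0.6235 0.187  0.065 ]
gBR [ 0.6379 -0.1589  0.065 ]
plateTL [0.7456 0.0733 0.068 ]
pTR [0.7505 0.0029 0.068 ]
pBR [ 0.6284 -0.005   0.068 ]
pBL [0.6218 0.0656 0.068 ]
slotTL [0.7348 0.0593 0.07  ]
sTR [0.7371 0.0207 0.07  ]
sBR [0.6407 0.0116 0.07  ]
sBL [0.6383 0.0481 0.07  ]
knob [ 0.5906 -0.0557  0.083 ]
blkTL [0.7284 0.1794 0.083 ]
blkTR [0.731  0.1502 0.083 ]
blkBL [0.6271 0.1726 0.083 ]
blkBR [0.6296 0.1432 0.083 ]
scene
knobtop [ 0.5933 -0.0567  0.0835]
plateL [ 0.7414 -0.0035  0.068 ]
plateT [ 0.6435 -0.0014  0.068 ]
plateR [0.6293 0.0606 0.068 ]
plateB [0.7421 0.0717 0.068 ]
guardTL [ 0.6421 -0.1547  0.065 ]
guardL [ 0.7644 -0.1473  0.065 ]
slotL [0.7379 0.0223 0.07  ]
slotR [0.6337 0.048  0.07  ]
slotT [0.6384 0.0193 0.07  ]
slotB [0.7318 0.0583 0.07  ]
```

```bash
python3 - <<'E'
from h import *
f=snap('top');c=f['color']
T=lambda u,v:((u+.5)/4.4+259.5,(v+.5)/4.4+119.5)
G=np.array([.687,.0345]);a=.062
X=np.array([np.cos(a),np.sin(a)]);Y=np.array([-X[1],X[0]])
for p in [(251,383),(321,378),(388,373)]:
  for z in(.03,.04):
    w=unproj(f,T(*p),z)[:2]-G; print(p,z,np.round([w@X,w@Y],4))
# bars
hsv=cv2.cvtColor(c,cv2.COLOR_BGR2HSV)
m=(c.min(2)>235).astype(np.uint8)
for x,y in((228,206),(236,261),(313,250),(466,188)):
    s=np.zeros_like(m);s[y-22:y+22,x-28:x+28]=m[y-22:y+22,x-28:x+28]
    k,l,st,_=cv2.connectedComponentsWithStats(s); i=l[y,x]
    cn=cv2.findContours((l==i).astype(np.uint8),0,2)[0][0]
    q=cv2.minAreaRect(cn); b=cv2.boxPoints(q)
    w=np.array([unproj(f,p,.033)[:2] for p in b]); e=[np.linalg.norm(w[1]-w[0]),np.linalg.norm(w[2]-w[1])]
    L=(w[1]-w[0]) if e[0]>e[1] else w[2]-w[1]; L=L*np.sign(L[1])
    print((x,y),np.round(w.mean(0),4),np.round(e,4),'area mm2',st[i,4]*1e6*((1/421)**2),'angle of length from +y deg',np.round(np.degrees(np.arctan2(-L[0],L[1])),1))
r=env.outline_of('tray_in',f)[0]['region'].astype(np.uint8)
q=cv2.boxPoints(cv2.minAreaRect(max(cv2.findContours(r,0,2)[0],key=cv2.contourArea)))
w=np.array([unproj(f,p,.028) for p in q]);print('tray',np.round(w,3).tolist(),np.round(w.mean(0),3))
E
cat > st.py <<'E'
from h import *
o=env.get_obs();R=Ro.from_quat(o['tcp_rot']).as_matrix()
def st():
    z=R[:,2]
    print('t',round(o['clock'],2),'tcp',np.round(o['tcp_pos']*1000 if hasattr(o['tcp_pos'],'shape') else np.array(o['tcp_pos'])*1000,1),'w',round(o['width']*1000,1),'F',np.round(o['contact_force'],1),'zang',round(np.degrees(np.arctan2(z[1],z[0])),2),'xdown',np.round(R[:,0],4),'q7',round(o['q'][6],2))
st()
import sys
if len(sys.argv)>=4:
    tgt=np.array([float(v) for v in sys.argv[1:4]])/1000
    print('tool shift cm',np.round(R.T@(tgt-np.array(o['tcp_pos']))*100,2))
if len(sys.argv)>=5:
    z=R[:,2];d=np.radians(float(sys.argv[4]))-np.arctan2(z[1],z[0]); d=(d+np.pi/2)%np.pi-np.pi/2 if len(sys.argv)<6 else (d+np.pi)%(2*np.pi)-np.pi
    print('wx total',round(-d,3))
E
python3 st.py 590 -56 150 -86.4
```

```text
(251, 383) 0.03 [-0.1007  0.0598]
(251, 383) 0.04 [-0.103   0.0599]
(321, 378) 0.03 [-0.1015  0.0191]
(321, 378) 0.04 [-0.1038  0.0195]
(388, 373) 0.03 [-0.1022 -0.0199]
(388, 373) 0.04 [-0.1044 -0.0192]
(228, 206) [0.5941 0.3141] [0.0906 0.0299] area mm2 2279.3823099621422 angle of length from +y deg 8.0
(236, 261) [0.4484 0.296 ] [0.0885 0.0304] area mm2 2443.001337162395 angle of length from +y deg -1.6
(313, 250) [0.4738 0.1002] [0.0901 0.0306] area mm2 2414.791160058903 angle of length from +y deg 5.6
(466, 188) [ 0.6237 -0.2964] [0.091  0.0367] area mm2 2809.733639507789 angle of length from +y deg 4.4
tray [[0.53, -0.177, 0.028], [0.546, -0.42, 0.028], [0.375, -0.42, 0.028], [0.36, -0.182, 0.028]] [ 0.453 -0.3    0.028]
t 1.05 tcp [ 185.2 -596.9  231.3] w 85.7 F [ 0.5  0.9 -0.2] zang -72.76 xdown [-0.  0. -1.] q7 -0.05
tool shift cm [  8.13  54.69 -39.67]
wx total 0.238
```

```bash
python3 -m pendant '[{"wx":0.119},{"wx":0.119},{"ty":2.65,"tz":-3.12},{"ty":2.65,"tz":-3.12},{"ty":2.65,"tz":-3.12},{"ty":2.65,"tz":-3.12},{"ty":2.65,"tz":-3.12},{"ty":2.65,"tz":-3.12},{"ty":2.65,"tz":-3.12},{"ty":2.65,"tz":-3.12},{"ty":2.65,"tz":-3.12},{"ty":2.65,"tz":-3.12}]'; python3 -m pendant '[{"ty":2.65,"tz":-3.12},{"ty":2.65,"tz":-3.12},{"ty":2.65,"tz":-3.12},{"ty":2.65,"tz":-3.12}]'; python3 st.py 591 -56.5 100 -86.4
```

```text
t 1.05 tcp [ 185.2 -596.9  231.3] w 85.7 F [ 0.5  0.9 -0.2] zang -72.76 xdown [-0.  0. -1.] q7 -0.05
tool shift cm [ 13.13  54.77 -39.59]
wx total 0.238schema error: expected keys tx, ty, tz, wx, wy, wz, gripper
schema error: expected keys tx, ty, tz, wx, wy, wz, gripper
```

```bash
python3 -m pendant '[{"tx":0,"ty":0,"tz":0,"wx":0.119,"wy":0,"wz":0,"gripper":1},{"tx":0,"ty":0,"tz":0,"wx":0.119,"wy":0,"wz":0,"gripper":1},{"tx":0,"ty":2.65,"tz":-3.12,"wx":0,"wy":0,"wz":0,"gripper":1},{"tx":0,"ty":2.65,"tz":-3.12,"wx":0,"wy":0,"wz":0,"gripper":1},{"tx":0,"ty":2.65,"tz":-3.12,"wx":0,"wy":0,"wz":0,"gripper":1},{"tx":0,"ty":2.65,"tz":-3.12,"wx":0,"wy":0,"wz":0,"gripper":1},{"tx":0,"ty":2.65,"tz":-3.12,"wx":0,"wy":0,"wz":0,"gripper":1},{"tx":0,"ty":2.65,"tz":-3.12,"wx":0,"wy":0,"wz":0,"gripper":1}]'; python3 st.py 591 -56.5 100 -86.4
```

```text
clock: 1.72
tcp_pos: [0.3314, -0.4024, 0.23]
tcp_rot: [0.489, 0.509, -0.492, 0.509]
contact_force: [1.4, -1.3, -0.0]
width: 0.0854
t 1.72 tcp [ 331.4 -402.4  230. ] w 85.4 F [ 1.4 -1.3 -0. ] zang -87.92 xdown [-0.0026 -0.0029 -1.    ] q7 -0.73
tool shift cm [ 12.83  27.23 -33.66]
wx total -0.026
```

```bash
python3 -m pendant '[{"tx":0,"ty":2.5,"tz":-3.1,"wx":-0.026,"wy":0,"wz":0,"gripper":1},{"tx":0,"ty":2.5,"tz":-3.1,"wx":0,"wy":0,"wz":0,"gripper":1},{"tx":0,"ty":2.5,"tz":-3.1,"wx":0,"wy":0,"wz":0,"gripper":1},{"tx":0,"ty":2.5,"tz":-3.1,"wx":0,"wy":0,"wz":0,"gripper":1},{"tx":0.5,"ty":2.5,"tz":-3.1,"wx":0,"wy":0,"wz":0,"gripper":1},{"tx":0.5,"ty":2.5,"tz":-3.1,"wx":0,"wy":0,"wz":0,"gripper":1},{"tx":0.5,"ty":2.5,"tz":-3.1,"wx":0,"wy":0,"wz":0,"gripper":1},{"tx":1,"ty":2.5,"tz":-3.1,"wx":0,"wy":0,"wz":0,"gripper":1},{"tx":1,"ty":2.5,"tz":-3.1,"wx":0,"wy":0,"wz":0,"gripper":1},{"tx":2,"ty":2,"tz":-2.5,"wx":0,"wy":0,"wz":0,"gripper":1},{"tx":2,"ty":1,"tz":-1.2,"wx":0,"wy":0,"wz":0,"gripper":1},{"tx":0,"ty":0,"tz":0,"wx":0,"wy":0,"wz":0,"gripper":1}]'; python3 st.py 591 -56.5 100 -86.4
```

```text
clock: 2.72
tcp_pos: [0.5781, -0.0485, 0.1553]
tcp_rot: [0.483, 0.515, -0.481, 0.521]
contact_force: [0.1, 0.3, 0.0]
width: 0.0857
t 2.72 tcp [578.1 -48.5 155.3] w 85.7 F [0.1 0.3 0. ] zang -85.9 xdown [ 0.0078 -0.0041 -1.    ] q7 -1.61
tool shift cm [5.54 1.19 0.87]
wx total 0.009
```

```bash
python3 -m pendant '[{"tx":1.8,"ty":1.2,"tz":0.9,"wx":0.009,"wy":0,"wz":0.008,"gripper":1},{"tx":1.8,"ty":0,"tz":0,"wx":0,"wy":0,"wz":0,"gripper":1},{"tx":1.8,"ty":0,"tz":0,"wx":0,"wy":0,"wz":0,"gripper":1},{"tx":0,"ty":0,"tz":0,"wx":0,"wy":0,"wz":0,"gripper":1}]'; python3 - <<'E'
from h import *
g=snap('scene');d=g['color'][130:330,150:400]
cv2.imwrite('pics/s1.png',cv2.resize(d,None,fx=3,fy=3,interpolation=cv2.INTER_CUBIC))
g=snap('top');d=g['color'][100:300,250:500]
cv2.imwrite('pics/t1.png',cv2.resize(d,None,fx=3,fy=3,interpolation=cv2.INTER_CUBIC))
E
python3 st.py 591 -56.5 53 -86.4
```

```text
clock: 3.05
tcp_pos: [0.5927, -0.0563, 0.1004]
tcp_rot: [0.487, 0.511, -0.48, 0.521]
contact_force: [0.2, 0.7, 0.4]
width: 0.0853
t 3.15 tcp [594.1 -56.2 103.4] w 85.3 F [0.1 0.  0.1] zang -86.28 xdown [ 0.0207 -0.0038 -0.9998] q7 -1.62
tool shift cm [ 5.04 -0.41 -0.02]
wx total 0.002
```

View pics/s1.png

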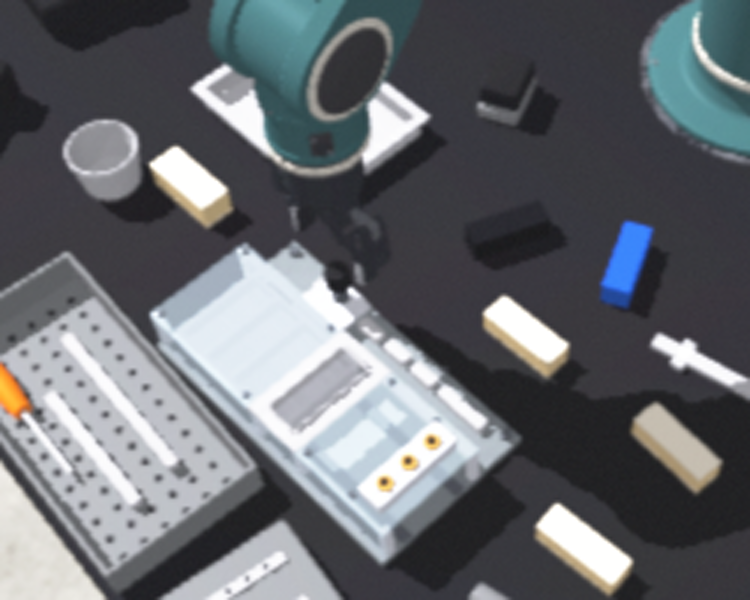

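View pics/t1.png

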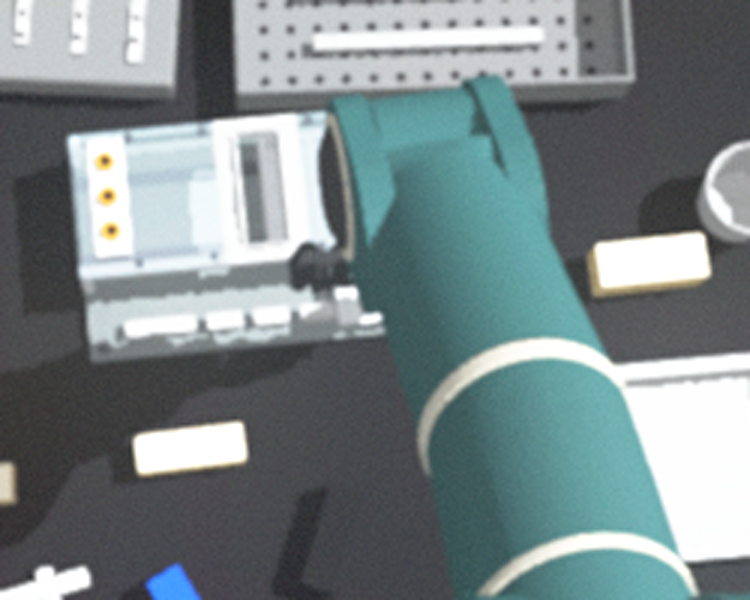

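```bash
python3 -m pendant '[{"tx":0,"ty":-0.3,"tz":0,"wx":0,"wy":0.003,"wz":-0.0205,"gripper":1},{"tx":1.8,"ty":0,"tz":0,"wx":0,"wy":0,"wz":0,"gripper":1},{"tx":1.8,"ty":0,"tz":0,"wx":0,"wy":0,"wz":0,"gripper":1},{"tx":1,"ty":0,"tz":0,"wx":0,"wy":0,"wz":0,"gripper":1},{"tx":0,"ty":0,"tz":0,"wx":0,"wy":0,"wz":0,"gripper":1},{"tx":0,"ty":0,"tz":0,"wx":0,"wy":0,"wz":0,"gripper":1}]'; python3 st.py 591 -56.5 50 -86.4
```

```text
clock: 3.65
tcp_pos: [0.5951, -0.0587, 0.066]
tcp_rot: [0.486, 0.512, -0.483, 0.519]
contact_force: [1.1, 0.1, 0.1]
width: 0.0855
t 3.65 tcp [595.1 -58.7  66. ] w 85.5 F [1.1 0.1 0.1] zang -86.41 xdown [ 0.0104 -0.0041 -0.9999] q7 -1.64
tool shift cm [ 1.59 -0.41 -0.25]
wx total -0.0
```

```bash
python3 -m pendant '[{"tx":0.9,"ty":-0.4,"tz":-0.25,"wx":0,"wy":0.004,"wz":-0.01,"gripper":1},{"tx":0.7,"ty":0,"tz":0,"wx":0,"wy":0,"wz":0,"gripper":1},{"tx":0,"ty":0,"tz":0,"wx":0,"wy":0,"wz":0,"gripper":1}]'; python3 st.py 591 -56.5 50 -86.4; python3 -m pendant '[{"tx":0,"ty":0,"tz":0,"wx":0,"wy":0,"wz":0,"gripper":1}]';
```

```text
clock: 3.9
tcp_pos: [0.592, -0.0566, 0.0516]
tcp_rot: [0.485, 0.514, -0.484, 0.516]
contact_force: [-0.6, 0.2, 0.2]
width: 0.085
t 3.9 tcp [592.  -56.6  51.6] w 85.0 F [-0.6  0.2  0.2] zang -86.43 xdown [ 2.8e-03 -9.0e-04 -1.0e+00] q7 -1.64
tool shift cm [ 0.16 -0.1  -0.01]
wx total -0.001
clock: 3.98
tcp_pos: [0.5919, -0.0565, 0.0516]
tcp_rot: [0.485, 0.514, -0.484, 0.516]
contact_force: [0.1, 0.1, -0.4]
width: 0.0853
```

Aligned over the knob. Close.

```bash
python3 -m pendant '[{"tx":0,"ty":0,"tz":0,"wx":0,"wy":0,"wz":0,"gripper":0},{"tx":0,"ty":0,"tz":0,"wx":0,"wy":0,"wz":0,"gripper":0},{"tx":0,"ty":0,"tz":0,"wx":0,"wy":0,"wz":0,"gripper":0},{"tx":0,"ty":0,"tz":0,"wx":0,"wy":0,"wz":0,"gripper":0},{"tx":0,"ty":0,"tz":0,"wx":0,"wy":0,"wz":0,"gripper":0},{"tx":0,"ty":0,"tz":0,"wx":0,"wy":0,"wz":0,"gripper":0},{"tx":0,"ty":0,"tz":0,"wx":0,"wy":0,"wz":0,"gripper":0},{"tx":0,"ty":0,"tz":0,"wx":0,"wy":0,"wz":0,"gripper":0}]'; python3 st.py; python3 - <<'E'
from h import *
g=snap('scene');d=g['color'][170:290,200:350]
cv2.imwrite('pics/s2.png',cv2.resize(d,None,fx=5,fy=5,interpolation=cv2.INTER_CUBIC))
E
```

```text
clock: 4.65
tcp_pos: [0.5924, -0.0568, 0.0529]
tcp_rot: [0.485, 0.514, -0.484, 0.517]
contact_force: [0.1, -1.0, 0.0]
width: 0.0262
t 4.65 tcp [592.4 -56.8  52.9] w 26.2 F [ 0.1 -1.   0. ] zang -86.44 xdown [ 0.0037 -0.0014 -1.    ] q7 -1.64
```

View pics/s2.png

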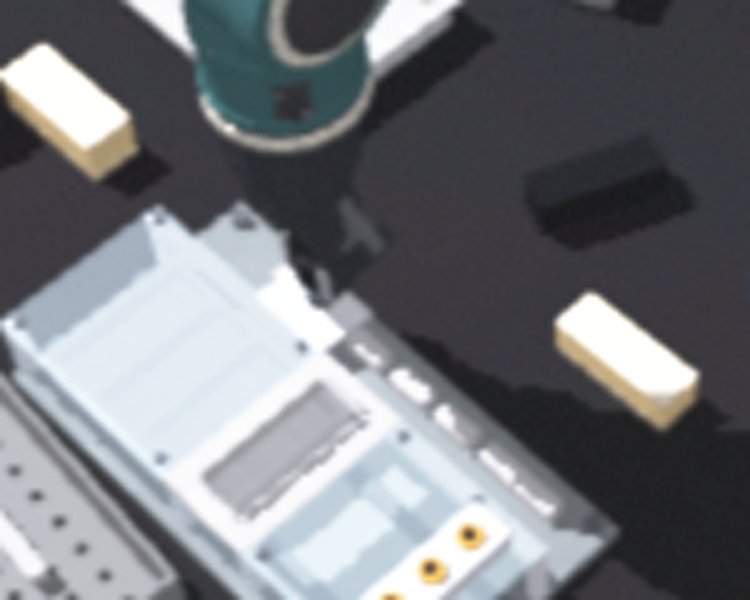

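```bash
python3 -m pendant '[{"tx":-0.3,"ty":0,"tz":0,"wx":0,"wy":0,"wz":0,"gripper":0},{"tx":0,"ty":0,"tz":0,"wx":0,"wy":0,"wz":0,"gripper":0},{"tx":0,"ty":0,"tz":0,"wx":0,"wy":0,"wz":0,"gripper":0}]'; python3 st.py
```

```text
clock: 4.95
tcp_pos: [0.5923, -0.0568, 0.0552]
tcp_rot: [0.485, 0.514, -0.484, 0.516]
contact_force: [3.4, 0.5, -9.2]
width: 0.0263
t 4.95 tcp [592.3 -56.8  55.2] w 26.3 F [ 3.4  0.5 -9.2] zang -86.44 xdown [ 0.0034 -0.0011 -1.    ] q7 -1.64
```

```bash
python3 -m pendant '[{"tx":-0.1,"ty":0,"tz":-0.6,"wx":0,"wy":0,"wz":0,"gripper":0},{"tx":-0.05,"ty":0,"tz":-0.6,"wx":0,"wy":0,"wz":0,"gripper":0},{"tx":-0.05,"ty":0,"tz":-0.6,"wx":0,"wy":0,"wz":0,"gripper":0},{"tx":-0.05,"ty":0,"tz":-0.4,"wx":0,"wy":0,"wz":0,"gripper":0},{"tx":0,"ty":0,"tz":0,"wx":0,"wy":0,"wz":0,"gripper":0}]'; python3 st.py 589.6 5.6 45; python3 - <<'E'
from h import *
g=snap('scene');d=g['color'][170:290,200:350]
cv2.imwrite('pics/s3.png',cv2.resize(d,None,fx=5,fy=5,interpolation=cv2.INTER_CUBIC))
E
```

```text
clock: 5.37
tcp_pos: [0.5908, -0.0344, 0.0569]
tcp_rot: [0.485, 0.514, -0.484, 0.516]
contact_force: [4.6, -0.4, -9.2]
width: 0.0263
t 5.37 tcp [590.8 -34.4  56.9] w 26.3 F [ 4.6 -0.4 -9.2] zang -86.51 xdown [ 0.0032 -0.002  -1.    ] q7 -1.68
tool shift cm [ 1.18  0.12 -4.01]
```

View pics/s3.png

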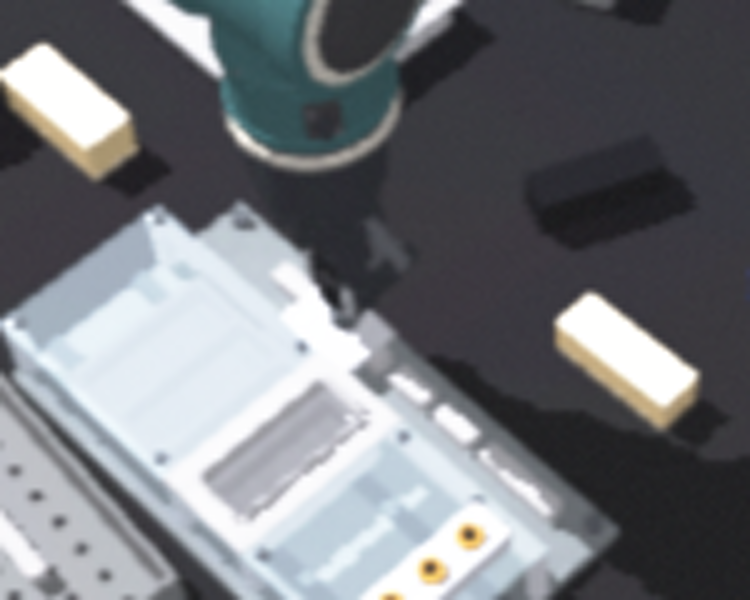

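```bash
python3 -m pendant '[{"tx":0,"ty":0,"tz":-0.25,"wx":0,"wy":0,"wz":0,"gripper":0},{"tx":0,"ty":0,"tz":0,"wx":0,"wy":0,"wz":0,"gripper":0},{"tx":0.25,"ty":0,"tz":0,"wx":0,"wy":0,"wz":0,"gripper":0},{"tx":0.2,"ty":0,"tz":0,"wx":0,"wy":0,"wz":0,"gripper":0},{"tx":0,"ty":0,"tz":0,"wx":0,"wy":0,"wz":0,"gripper":0}]'; python3 st.py
```

```text
clock: 5.83
tcp_pos: [0.5906, -0.032, 0.0519]
tcp_rot: [0.485, 0.514, -0.484, 0.516]
contact_force: [3.1, 1.0, -7.5]
width: 0.0261
t 5.83 tcp [590.6 -32.   51.9] w 26.1 F [ 3.1  1.  -7.5] zang -86.51 xdown [ 0.0032 -0.0018 -1.    ] q7 -1.69
```

```bash
python3 -m pendant '[{"tx":0.3,"ty":0,"tz":0,"wx":0,"wy":0,"wz":0,"gripper":0},{"tx":0.3,"ty":0,"tz":0,"wx":0,"wy":0,"wz":0,"gripper":0},{"tx":0,"ty":0,"tz":0,"wx":0,"wy":0,"wz":0,"gripper":0}]'; python3 st.py
```

```text
clock: 6.08
tcp_pos: [0.5906, -0.032, 0.0454]
tcp_rot: [0.485, 0.514, -0.484, 0.516]
contact_force: [2.0, 0.7, -4.8]
width: 0.0265
t 6.08 tcp [590.6 -32.   45.4] w 26.5 F [ 2.   0.7 -4.8] zang -86.52 xdown [ 0.0032 -0.0016 -1.    ] q7 -1.69
```

```bash
python3 -m pendant '[{"tx":0,"ty":0,"tz":0,"wx":0,"wy":0,"wz":0,"gripper":1},{"tx":0,"ty":0,"tz":0,"wx":0,"wy":0,"wz":0,"gripper":1},{"tx":0,"ty":0,"tz":0,"wx":0,"wy":0,"wz":0,"gripper":1},{"tx":0,"ty":0,"tz":0,"wx":0,"wy":0,"wz":0,"gripper":1},{"tx":0,"ty":0,"tz":0,"wx":0,"wy":0,"wz":0,"gripper":1},{"tx":-2,"ty":0,"tz":0,"wx":0,"wy":0,"wz":0,"gripper":1},{"tx":-4,"ty":0,"tz":0,"wx":0,"wy":0,"wz":0,"gripper":1},{"tx":-4,"ty":-2,"tz":0,"wx":0,"wy":0,"wz":0,"gripper":1},{"tx":-2,"ty":-3,"tz":-2,"wx":-0.12,"wy":0,"wz":0,"gripper":1},{"tx":0,"ty":-2,"tz":-3,"wx":-0.12,"wy":0,"wz":0,"gripper":1},{"tx":0,"ty":-1,"tz":-3,"wx":-0.12,"wy":0,"wz":0,"gripper":1},{"tx":0,"ty":0,"tz":-3,"wx":-0.12,"wy":0,"wz":0,"gripper":1}]'; python3 st.py 473.8 100.2 150 5.6;  python3 - <<'E'
from h import *
g=snap('scene');d=g['color'][130:330,170:420]
cv2.imwrite('pics/s4.png',cv2.resize(d,None,fx=3.2,fy=3,interpolation=cv2.INTER_CUBIC))
E
```

```text
clock: 7.08
tcp_pos: [0.4825, 0.0608, 0.1698]
tcp_rot: [0.346, 0.614, -0.348, 0.619]
contact_force: [0.8, 0.9, 0.0]
width: 0.0856
t 7.08 tcp [482.5  60.8 169.8] w 85.6 F [0.8 0.9 0. ] zang -58.74 xdown [ 0.0055 -0.0056 -1.    ] q7 -1.37
tool shift cm [ 1.96  1.29 -3.83]
wx total -1.123
```

View pics/s4.png

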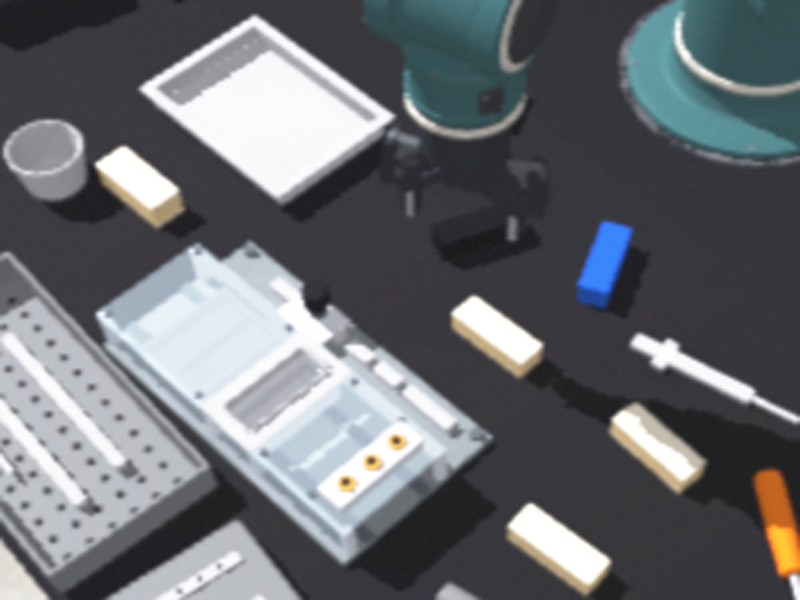

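```bash
python3 -m pendant '[{"tx":0,"ty":0,"tz":-2,"wx":-0.12,"wy":0,"wz":0,"gripper":1},{"tx":0,"ty":1,"tz":-2,"wx":-0.12,"wy":0,"wz":0,"gripper":1},{"tx":0,"ty":0,"tz":0,"wx":-0.12,"wy":0,"wz":0,"gripper":1},{"tx":0,"ty":0,"tz":0,"wx":-0.12,"wy":0,"wz":0,"gripper":1},{"tx":0,"ty":0,"tz":0,"wx":-0.12,"wy":0,"wz":0,"gripper":1},{"tx":0,"ty":0,"tz":0,"wx":-0.12,"wy":0,"wz":0,"gripper":1},{"tx":0,"ty":0,"tz":0,"wx":-0.12,"wy":0,"wz":0,"gripper":1},{"tx":0,"ty":0,"tz":0,"wx":-0.12,"wy":0,"wz":0,"gripper":1},{"tx":1,"ty":0,"tz":0,"wx":-0.12,"wy":0,"wz":0,"gripper":1},{"tx":1,"ty":0,"tz":0,"wx":-0.04,"wy":0,"wz":0,"gripper":1}]'; python3 st.py 473.8 100.2 150 5.6;  python3 - <<'E'
from h import *
g=snap('scene')
G=np.array([.6867,.0341]);a=.062
X=np.array([np.cos(a),np.sin(a)]);Y=np.array([-X[1],X[0]])
w=unproj(g,(268.75,226),.0745)[:2]-G;print(w@X,w@Y)
for d in env.outline_of('bar1_mid',g): print(round(d['conf'],2),np.round(d['centre']),np.round(unproj(g,d['centre'],.02)*1000))
cv2.imwrite('pics/k4.png',cv2.resize(g['color'][200:260,240:320],None,fx=8,fy=8,interpolation=cv2.INTER_CUBIC))
E
```

```text
clock: 7.97
tcp_pos: [0.4648, 0.1107, 0.1538]
tcp_rot: [-0.052, 0.701, 0.048, 0.71]
contact_force: [0.5, -0.0, -0.5]
width: 0.0852
t 7.97 tcp [464.8 110.7 153.8] w 85.2 F [ 0.5 -0.  -0.5] zang 8.13 xdown [ 0.0135 -0.0053 -0.9999] q7 -0.41
tool shift cm [ 0.39 -1.17  0.73]
wx total 0.044
-0.09956931026276795 -0.056502816118149245
0.74 [374. 278.] [455. 296.  20.]
0.7 [423. 393.] [598. 613.  20.]
0.59 [258. 259.] [670.  13.  20.]
0.58 [359. 220.] [337. 113.  20.]
0.48 [307. 208.] [434. -32.  20.]
```

View pics/k4.png

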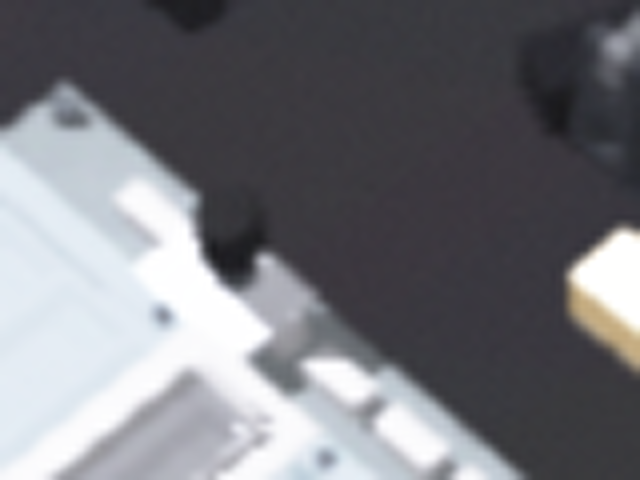

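```bash
python3 -m pendant '[{"tx":0,"ty":-1.17,"tz":0.73,"wx":0.044,"wy":0.0135,"wz":0.005,"gripper":1},{"tx":3.5,"ty":0,"tz":0,"wx":0,"wy":0,"wz":0,"gripper":1},{"tx":3.5,"ty":0,"tz":0,"wx":0,"wy":0,"wz":0,"gripper":1},{"tx":1.5,"ty":0,"tz":0,"wx":0,"wy":0,"wz":0,"gripper":1},{"tx":0,"ty":0,"tz":0,"wx":0,"wy":0,"wz":0,"gripper":1},{"tx":0,"ty":0,"tz":0,"wx":0,"wy":0,"wz":0,"gripper":1}]'; python3 st.py 473.8 100.2 10 5.6
```

```text
clock: 8.57
tcp_pos: [0.4771, 0.0976, 0.0688]
tcp_rot: [-0.025, 0.707, 0.023, 0.707]
contact_force: [0.4, 0.4, -0.5]
width: 0.085
t 8.57 tcp [477.1  97.6  68.8] w 85.0 F [ 0.4  0.4 -0.5] zang 3.87 xdown [ 5.0e-04 -2.8e-03 -1.0e+00] q7 -0.55
tool shift cm [ 5.88  0.3  -0.32]
wx total -0.03
```

```bash
python3 -m pendant '[{"tx":1,"ty":0.3,"tz":-0.32,"wx":-0.03,"wy":0,"wz":0,"gripper":1},{"tx":2.5,"ty":0,"tz":0,"wx":0,"wy":0,"wz":0,"gripper":1},{"tx":2,"ty":0,"tz":0,"wx":0,"wy":0,"wz":0,"gripper":1},{"tx":0,"ty":0,"tz":0,"wx":0,"wy":0,"wz":0,"gripper":1},{"tx":0,"ty":0,"tz":0,"wx":0,"wy":0,"wz":0,"gripper":1}]'; python3 st.py 473.8 100.2 10 5.6
python3 - <<'E'
from h import *
g=snap('scene');d=g['color'][180:300,250:400]
cv2.imwrite('pics/s5.png',cv2.resize(d,None,fx=5,fy=5,interpolation=cv2.INTER_CUBIC))
E
```

```text
clock: 8.98
tcp_pos: [0.4774, 0.1009, 0.0168]
tcp_rot: [-0.036, 0.703, 0.034, 0.709]
contact_force: [-0.2, 0.3, -0.2]
width: 0.0853
t 8.98 tcp [477.4 100.9  16.8] w 85.3 F [-0.2  0.3 -0.2] zang 5.65 xdown [ 0.0088 -0.0025 -1.    ] q7 -0.61
tool shift cm [ 0.68 -0.03 -0.37]
wx total 0.001
```

View pics/s5.png

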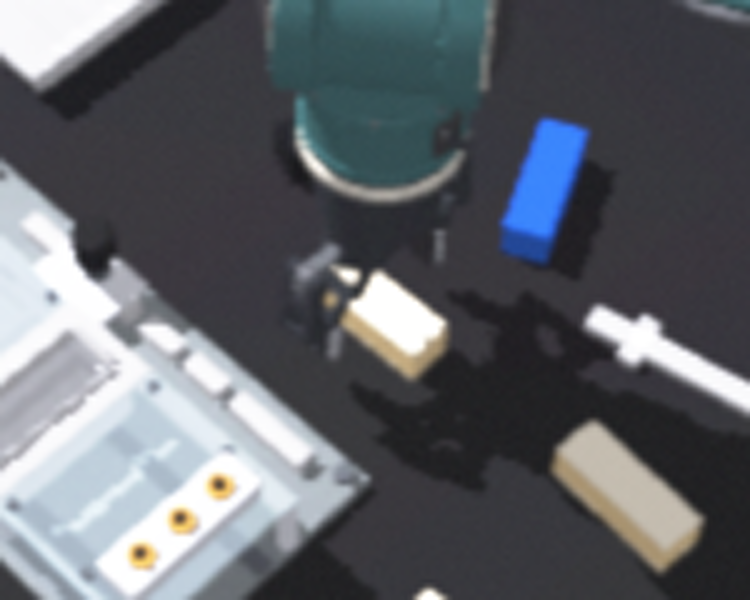

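```bash
python3 -m pendant '[{"tx":0.6,"ty":0,"tz":-0.37,"wx":0,"wy":0.009,"wz":0.002,"gripper":1},{"tx":0,"ty":0,"tz":0,"wx":0,"wy":0,"wz":0,"gripper":1},{"tx":0,"ty":0,"tz":0,"wx":0,"wy":0,"wz":0,"gripper":0},{"tx":0,"ty":0,"tz":0,"wx":0,"wy":0,"wz":0,"gripper":0},{"tx":0,"ty":0,"tz":0,"wx":0,"wy":0,"wz":0,"gripper":0},{"tx":0,"ty":0,"tz":0,"wx":0,"wy":0,"wz":0,"gripper":0},{"tx":0,"ty":0,"tz":0,"wx":0,"wy":0,"wz":0,"gripper":0},{"tx":0,"ty":0,"tz":0,"wx":0,"wy":0,"wz":0,"gripper":0},{"tx":0,"ty":0,"tz":0,"wx":0,"wy":0,"wz":0,"gripper":0},{"tx":0,"ty":0,"tz":0,"wx":0,"wy":0,"wz":0,"gripper":0}]'; python3 st.py 473.8 100.2 10 5.6
```

```text
clock: 9.87
tcp_pos: [0.476, 0.1006, 0.0153]
tcp_rot: [-0.035, 0.704, 0.034, 0.708]
contact_force: [0.4, -0.0, -1.8]
width: 0.0287
t 9.87 tcp [476.  100.6  15.3] w 28.7 F [ 0.4 -0.  -1.8] zang 5.62 xdown [ 0.0055 -0.0012 -1.    ] q7 -0.61
tool shift cm [ 0.53 -0.02 -0.22]
wx total 0.0
```

```bash
python3 -m pendant '[{"tx":-1.5,"ty":0,"tz":0,"wx":0,"wy":0,"wz":0,"gripper":0},{"tx":-2.5,"ty":0,"tz":0,"wx":0,"wy":0,"wz":0,"gripper":0},{"tx":-3,"ty":0,"tz":0,"wx":0,"wy":0,"wz":0,"gripper":0},{"tx":-3,"ty":0,"tz":0,"wx":0,"wy":0,"wz":0,"gripper":0},{"tx":-2,"ty":0,"tz":0,"wx":0,"wy":0,"wz":0,"gripper":0},{"tx":0,"ty":0,"tz":0,"wx":0,"wy":0,"wz":0,"gripper":0},{"tx":0,"ty":0,"tz":0,"wx":-0.11,"wy":0,"wz":0,"gripper":0},{"tx":0,"ty":0,"tz":0,"wx":-0.12,"wy":0,"wz":0,"gripper":0},{"tx":0,"ty":0,"tz":0,"wx":-0.12,"wy":0,"wz":0,"gripper":0},{"tx":0,"ty":0,"tz":0,"wx":-0.12,"wy":0,"wz":0,"gripper":0},{"tx":0,"ty":0,"tz":0,"wx":-0.12,"wy":0,"wz":0,"gripper":0},{"tx":0,"ty":0,"tz":0,"wx":-0.12,"wy":0,"wz":0,"gripper":0}]';python3 -m pendant '[{"tx":0,"ty":0,"tz":0,"wx":-0.12,"wy":0,"wz":0,"gripper":0},{"tx":0,"ty":0,"tz":0,"wx":-0.12,"wy":0,"wz":0,"gripper":0},{"tx":0,"ty":0,"tz":0,"wx":-0.12,"wy":0,"wz":0,"gripper":0},{"tx":0,"ty":0,"tz":0,"wx":-0.12,"wy":0,"wz":0,"gripper":0},{"tx":0,"ty":0,"tz":0,"wx":-0.12,"wy":0,"wz":0,"gripper":0},{"tx":0,"ty":0,"tz":0,"wx":-0.12,"wy":0,"wz":0,"gripper":0},{"tx":0,"ty":0,"tz":0,"wx":0,"wy":0,"wz":0,"gripper":0}]'; python3 st.py 686.7 34.1 150 93.6
python3 - <<'E'
from h import *
g=snap('scene');d=g['color'][130:330,220:470]
cv2.imwrite('pics/s6.png',cv2.resize(d,None,fx=3,fy=3,interpolation=cv2.INTER_CUBIC))
E
```

```text
clock: 10.87
tcp_pos: [0.4733, 0.1008, 0.1379]
tcp_rot: [-0.287, 0.646, 0.285, 0.647]
contact_force: [-1.0, -0.3, -0.4]
width: 0.0283
clock: 11.45
tcp_pos: [0.4715, 0.1003, 0.1336]
tcp_rot: [-0.504, 0.496, 0.505, 0.495]
contact_force: [0.4, -0.1, -0.3]
width: 0.0286
t 11.45 tcp [471.5 100.3 133.6] w 28.6 F [ 0.4 -0.1 -0.3] zang 91.06 xdown [-2.4e-03 -9.0e-04 -1.0e+00] q7 0.87
tool shift cm [ -1.69 -21.39  -7.02]
wx total -0.044
```

View pics/s6.png

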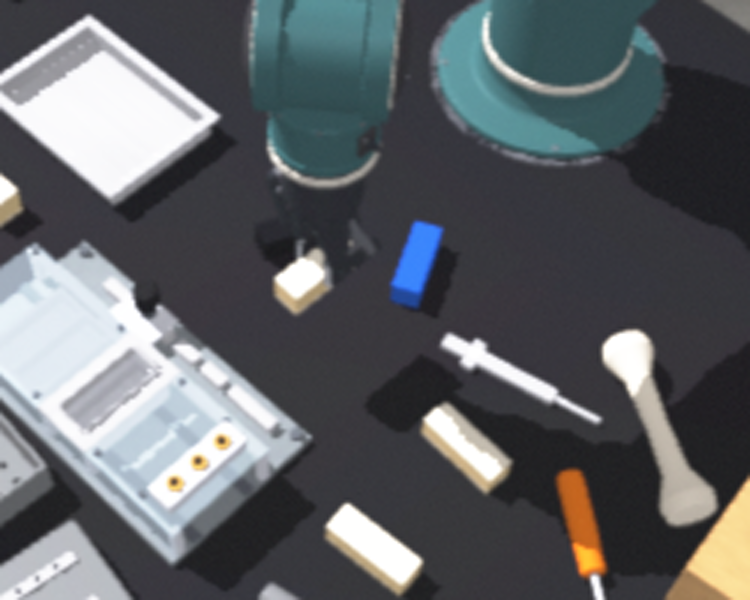

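```bash
python3 -m pendant '[{"tx":-0.5,"ty":-3.2,"tz":-1,"wx":-0.044,"wy":0,"wz":0,"gripper":0},{"tx":-0.3,"ty":-3.2,"tz":-1,"wx":0,"wy":0,"wz":0,"gripper":0},{"tx":-0.3,"ty":-3.2,"tz":-1,"wx":0,"wy":0,"wz":0,"gripper":0},{"tx":-0.3,"ty":-3.2,"tz":-1,"wx":0,"wy":0,"wz":0,"gripper":0},{"tx":0,"ty":-3.2,"tz":-1,"wx":0,"wy":0,"wz":0,"gripper":0},{"tx":0,"ty":-2.5,"tz":-0.8,"wx":0,"wy":0,"wz":0,"gripper":0},{"tx":0,"ty":-1,"tz":-0.3,"wx":0,"wy":0,"wz":0,"gripper":0},{"tx":0,"ty":0,"tz":0,"wx":0,"wy":0,"wz":0,"gripper":0},{"tx":0,"ty":0,"tz":0,"wx":0,"wy":0,"wz":0,"gripper":0}]'; python3 st.py 686.7 34.1 105 93.6
```

```text
clock: 12.25
tcp_pos: [0.6746, 0.0434, 0.1416]
tcp_rot: [-0.503, 0.5, 0.504, 0.493]
contact_force: [-0.3, 0.8, -0.9]
width: 0.0286
t 12.25 tcp [674.6  43.4 141.6] w 28.6 F [-0.3  0.8 -0.9] zang 90.8 xdown [-0.0082 -0.0054 -1.    ] q7 1.05
tool shift cm [ 3.65 -1.22 -0.92]
wx total -0.049
```

```bash
python3 -m pendant '[{"tx":1,"ty":-1.2,"tz":-0.95,"wx":-0.049,"wy":-0.005,"wz":-0.008,"gripper":0},{"tx":1,"ty":0,"tz":0,"wx":0,"wy":0,"wz":0,"gripper":0},{"tx":1,"ty":0,"tz":0,"wx":0,"wy":0,"wz":0,"gripper":0},{"tx":0,"ty":0,"tz":0,"wx":0,"wy":0,"wz":0,"gripper":0},{"tx":0,"ty":0,"tz":0,"wx":0,"wy":0,"wz":0,"gripper":0}]'; python3 st.py 686.7 34.1 100 93.6
```

```text
clock: 12.67
tcp_pos: [0.6832, 0.0363, 0.1099]
tcp_rot: [-0.514, 0.486, 0.515, 0.485]
contact_force: [0.5, -0.2, -0.3]
width: 0.0288
t 12.67 tcp [683.2  36.3 109.9] w 28.8 F [ 0.5 -0.2 -0.3] zang 93.35 xdown [-1.6e-03 -6.0e-04 -1.0e+00] q7 1.08
tool shift cm [ 0.99 -0.33 -0.24]
wx total -0.004
```

```bash
python3 -m pendant '[{"tx":0.5,"ty":-0.35,"tz":-0.26,"wx":-0.004,"wy":0,"wz":0,"gripper":0},{"tx":0.8,"ty":0,"tz":0,"wx":0,"wy":0,"wz":0,"gripper":0},{"tx":0,"ty":0,"tz":0,"wx":0,"wy":0,"wz":0,"gripper":0}]'; python3 st.py 686.7 34.1 76 93.6
python3 - <<'E'
from h import *
a=snap('scene')['color'][190:290,200:330];b=snap('top')['color'][110:210,280:410]
r=lambda d:cv2.resize(d,None,fx=6,fy=6,interpolation=cv2.INTER_CUBIC)
cv2.imwrite('pics/s7.png',r(a));cv2.imwrite('pics/t7.png',r(b))
E
```

```text
clock: 12.92
tcp_pos: [0.6866, 0.0346, 0.0969]
tcp_rot: [0.515, -0.485, -0.515, -0.484]
contact_force: [0.6, -0.2, -1.2]
width: 0.0287
t 12.92 tcp [686.6  34.6  96.9] w 28.7 F [ 0.6 -0.2 -1.2] zang 93.58 xdown [-8.e-04 -1.e-03 -1.e+00] q7 1.08
tool shift cm [ 2.09 -0.01 -0.05]
wx total -0.0
```

View pics/s7.png

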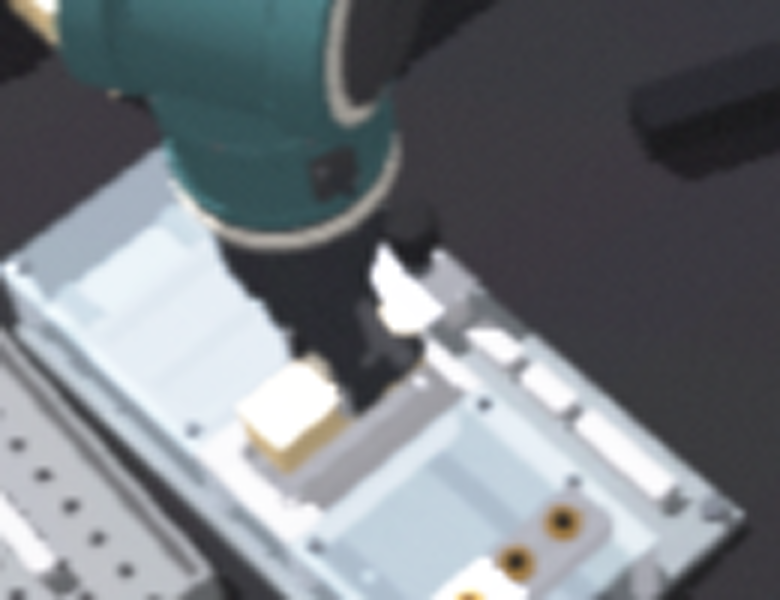

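View pics/t7.png

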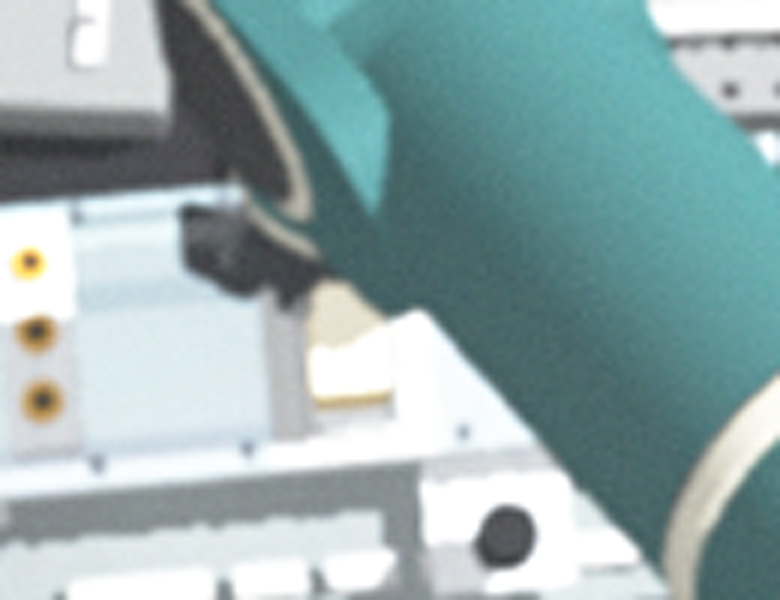

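```bash
python3 - <<'E'
from h import *
g=snap('scene');t=snap('top')
a=.062;X=np.array([np.cos(a),np.sin(a),0]);Y=np.array([-X[1],X[0],0]);C=np.array([.6866,.0346,0])
for zz in(.0816,.1116):
  for sx,sy in((1,1),(1,-1),(-1,1),(-1,-1)):
    p=C+45e-3*sx*X+15e-3*sy*Y+[0,0,zz]
    print(zz,sx,sy,np.round((proj(g,p)+.5-[200,190])*6),np.round((proj(t,p)+.5-[280,110])*6))
for sx,sy in((1,1),(1,-1),(-1,1),(-1,-1)):
    p=np.array([.6867,.0341,.07])+50e-3*sx*X+19.5e-3*sy*Y
    print('lip',sx,sy,np.round((proj(g,p)+.5-[200,190])*6),np.round((proj(t,p)+.5-[280,110])*6))
E
```

```text
0.0816 1 1 [289. 476.] [297. 208.]
0.0816 1 -1 [248. 438.] [369. 201.]
0.0816 -1 1 [429. 362.] [318. 416.]
0.0816 -1 -1 [389. 325.] [390. 409.]
0.1116 1 1 [281. 445.] [299. 184.]
0.1116 1 -1 [239. 406.] [372. 177.]
0.1116 -1 1 [424. 329.] [319. 396.]
0.1116 -1 -1 [383. 292.] [393. 389.]
lip 1 1 [289. 500.] [286. 206.]
lip 1 -1 [237. 450.] [379. 198.]
lip -1 1 [444. 373.] [309. 435.]
lip -1 -1 [392. 326.] [402. 427.]
```

```bash
python3 -m pendant '[{"tx":0.7,"ty":0,"tz":-0.05,"wx":0,"wy":0,"wz":0,"gripper":0},{"tx":0.6,"ty":0,"tz":0,"wx":0,"wy":0,"wz":0,"gripper":0},{"tx":0,"ty":0,"tz":0,"wx":0,"wy":0,"wz":0,"gripper":0}]'; python3 st.py 686.7 34.1 76 93.6;python3 -m pendant '[{"tx":0.4,"ty":0,"tz":0,"wx":0,"wy":0,"wz":0,"gripper":0},{"tx":0,"ty":0,"tz":0,"wx":0,"wy":0,"wz":0,"gripper":0}]'; python3 st.py 686.7 34.1 76 93.6
```

```text
clock: 13.37
tcp_pos: [0.6877, 0.0342, 0.0851]
tcp_rot: [0.516, -0.484, -0.515, -0.485]
contact_force: [-0.3, 0.5, -1.2]
width: 0.0285
t 13.37 tcp [687.7  34.2  85.1] w 28.5 F [-0.3  0.5 -1.2] zang 93.56 xdown [ 2.2e-03 -8.0e-04 -1.0e+00] q7 1.08
tool shift cm [0.91 0.1  0.  ]
wx total -0.001
clock: 13.53
tcp_pos: [0.6875, 0.0341, 0.0802]
tcp_rot: [0.516, -0.484, -0.515, -0.484]
contact_force: [-0.7, -0.2, -0.9]
width: 0.0285
t 13.53 tcp [687.5  34.1  80.2] w 28.5 F [-0.7 -0.2 -0.9] zang 93.56 xdown [ 1.5e-03 -9.0e-04 -1.0e+00] q7 1.07
tool shift cm [0.42 0.08 0.01]
wx total -0.001
```

```bash
python3 -m pendant '[{"tx":0.4,"ty":0.08,"tz":0,"wx":0,"wy":0,"wz":0,"gripper":0},{"tx":0,"ty":0,"tz":0,"wx":0,"wy":0,"wz":0,"gripper":0}]'; python3 st.py 686.7 34.1 76 93.6
```

```text
clock: 13.7
tcp_pos: [0.6865, 0.0341, 0.0756]
tcp_rot: [0.516, -0.484, -0.515, -0.484]
contact_force: [-0.5, 0.4, -1.2]
width: 0.0291
t 13.7 tcp [686.5  34.1  75.6] w 29.1 F [-0.5  0.4 -1.2] zang 93.56 xdown [ 1.3e-03 -8.0e-04 -1.0e+00] q7 1.07
tool shift cm [-0.04 -0.02  0.  ]
wx total -0.001
```

```bash
python3 -m pendant '[{"tx":0,"ty":0,"tz":0,"wx":0,"wy":0,"wz":0,"gripper":1},{"tx":0,"ty":0,"tz":0,"wx":0,"wy":0,"wz":0,"gripper":1},{"tx":0,"ty":0,"tz":0,"wx":0,"wy":0,"wz":0,"gripper":1},{"tx":0,"ty":0,"tz":0,"wx":0,"wy":0,"wz":0,"gripper":1},{"tx":0,"ty":0,"tz":0,"wx":0,"wy":0,"wz":0,"gripper":1},{"tx":-2,"ty":0,"tz":0,"wx":0,"wy":0,"wz":0,"gripper":1},{"tx":-4,"ty":0,"tz":0,"wx":0,"wy":0,"wz":0,"gripper":1},{"tx":-2.5,"ty":3,"tz":0,"wx":0,"wy":0,"wz":0,"gripper":1},{"tx":0,"ty":3.5,"tz":0,"wx":0,"wy":0,"wz":0,"gripper":1},{"tx":0,"ty":3.5,"tz":0,"wx":0,"wy":0,"wz":0,"gripper":1},{"tx":0,"ty":0,"tz":0,"wx":0,"wy":0,"wz":0,"gripper":1}]'; python3 st.py 590.6 -32 110 93.6
python3 - <<'E'
from h import *
f=snap('scene');a=f['color'][190:290,200:330];b=snap('top')['color'][110:210,280:410]
r=lambda d:cv2.resize(d,None,fx=6,fy=6,interpolation=cv2.INTER_CUBIC)
cv2.imwrite('pics/s8.png',r(a));cv2.imwrite('pics/t8.png',r(b))
E
```

```text
clock: 14.62
tcp_pos: [0.5829, 0.0293, 0.1633]
tcp_rot: [0.516, -0.484, -0.515, -0.484]
contact_force: [0.5, -0.2, 0.0]
width: 0.0854
t 14.62 tcp [582.9  29.3 163.3] w 85.4 F [ 0.5 -0.2  0. ] zang 93.62 xdown [ 2.e-04 -6.e-04 -1.e+00] q7 1.09
tool shift cm [ 5.33 -0.38 -6.16]
wx total 0.0
```

View pics/s8.png

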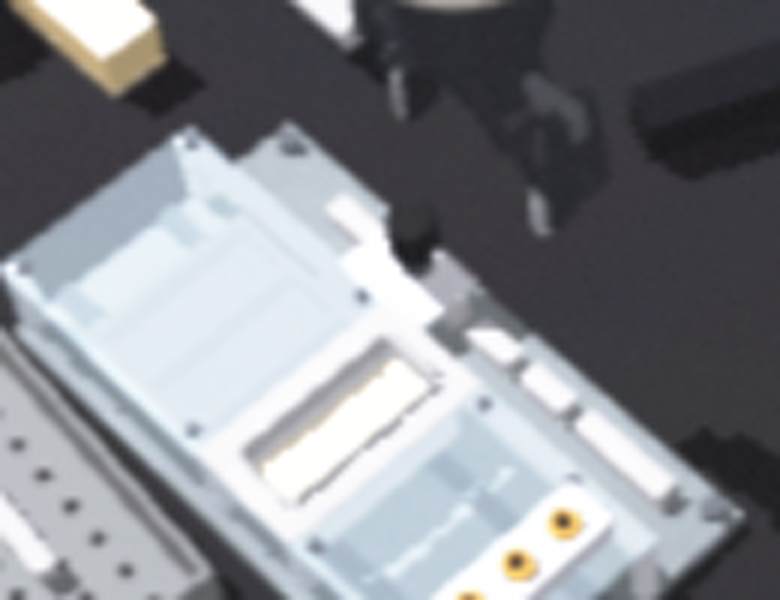

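View pics/t8.png

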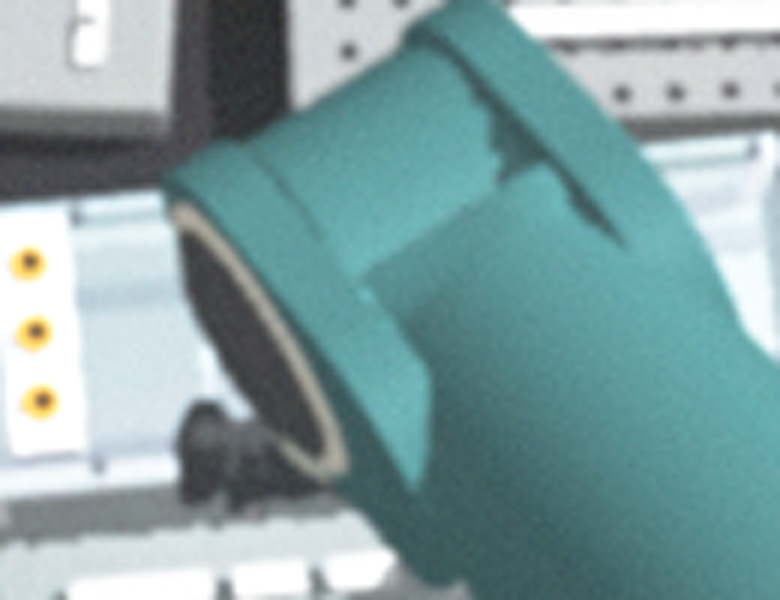

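```bash
python3 -m pendant '[{"tx":0,"ty":-0.2,"tz":-3.1,"wx":0,"wy":0,"wz":0,"gripper":1},{"tx":2,"ty":-0.2,"tz":-3.1,"wx":0,"wy":0,"wz":0,"gripper":1},{"tx":3,"ty":0,"tz":0,"wx":0,"wy":0,"wz":0,"gripper":1},{"tx":1,"ty":0,"tz":0,"wx":0,"wy":0,"wz":0,"gripper":1},{"tx":0,"ty":0,"tz":0,"wx":0,"wy":0,"wz":0,"gripper":1},{"tx":0,"ty":0,"tz":0,"wx":0,"wy":0,"wz":0,"gripper":1}]'; python3 st.py 590.6 -32 44 93.6
```

```text
clock: 15.22
tcp_pos: [0.6018, -0.0347, 0.1035]
tcp_rot: [0.517, -0.482, -0.513, -0.487]
contact_force: [-0.1, 0.1, 0.4]
width: 0.0856
t 15.22 tcp [601.8 -34.7 103.5] w 85.6 F [-0.1  0.1  0.4] zang 93.5 xdown [ 0.0084  0.0018 -1.    ] q7 1.15
tool shift cm [5.94 1.15 0.33]
wx total -0.002
```

```bash
python3 -m pendant '[{"tx":0.5,"ty":1.15,"tz":0.33,"wx":0,"wy":0,"wz":0.008,"gripper":1},{"tx":2,"ty":0.1,"tz":0,"wx":0,"wy":0,"wz":0,"gripper":1},{"tx":0,"ty":0,"tz":0,"wx":0,"wy":0,"wz":0,"gripper":1},{"tx":0,"ty":0,"tz":0,"wx":0,"wy":0,"wz":0,"gripper":1}]'; python3 st.py 590.6 -32 44 93.6
```

```text
clock: 15.55
tcp_pos: [0.5922, -0.0283, 0.0828]
tcp_rot: [0.516, -0.482, -0.515, -0.486]
contact_force: [1.1, 1.3, 0.7]
width: 0.0853
t 15.55 tcp [592.2 -28.3  82.8] w 85.3 F [1.1 1.3 0.7] zang 93.69 xdown [ 0.0051  0.0028 -1.    ] q7 1.12
tool shift cm [ 3.88  0.2  -0.36]
wx total 0.002
```

```bash
python3 -m pendant '[{"tx":0.8,"ty":0.2,"tz":-0.36,"wx":0,"wy":0.003,"wz":0.005,"gripper":1},{"tx":1.5,"ty":0.1,"tz":0,"wx":0,"wy":0,"wz":0,"gripper":1},{"tx":1,"ty":0.1,"tz":0,"wx":0,"wy":0,"wz":0,"gripper":1},{"tx":0,"ty":0,"tz":0,"wx":0,"wy":0,"wz":0,"gripper":1},{"tx":0,"ty":0,"tz":0,"wx":0,"wy":0,"wz":0,"gripper":1}]'; python3 st.py 590.6 -32 44 93.6
```

```text
clock: 15.97
tcp_pos: [0.5903, -0.0317, 0.05]
tcp_rot: [0.517, -0.483, -0.515, -0.484]
contact_force: [-0.0, 0.1, 0.2]
width: 0.085
t 15.97 tcp [590.3 -31.7  50. ] w 85.0 F [-0.   0.1  0.2] zang 93.74 xdown [ 0.0036 -0.0012 -1.    ] q7 1.09
tool shift cm [ 0.6  -0.02 -0.04]
wx total 0.002
```

```bash
python3 -m pendant '[{"tx":0.7,"ty":0.05,"tz":-0.04,"wx":0,"wy":0,"wz":0.003,"gripper":1},{"tx":0,"ty":0,"tz":0,"wx":0,"wy":0,"wz":0,"gripper":1},{"tx":0,"ty":0,"tz":0,"wx":0,"wy":0,"wz":0,"gripper":0},{"tx":0,"ty":0,"tz":0,"wx":0,"wy":0,"wz":0,"gripper":0},{"tx":0,"ty":0,"tz":0,"wx":0,"wy":0,"wz":0,"gripper":0},{"tx":0,"ty":0,"tz":0,"wx":0,"wy":0,"wz":0,"gripper":0},{"tx":0,"ty":0,"tz":0,"wx":0,"wy":0,"wz":0,"gripper":0},{"tx":0,"ty":0,"tz":0,"wx":0,"wy":0,"wz":0,"gripper":0},{"tx":0,"ty":0,"tz":0,"wx":0,"wy":0,"wz":0,"gripper":0}]'; python3 st.py 590.6 -32 44 93.6;  python3 -m pendant '[{"tx":-0.6,"ty":0,"tz":0,"wx":0,"wy":0,"wz":0,"gripper":0},{"tx":-0.6,"ty":0,"tz":0,"wx":0,"wy":0,"wz":0,"gripper":0},{"tx":0,"ty":0,"tz":0,"wx":0,"wy":0,"wz":0,"gripper":0},{"tx":0,"ty":0,"tz":0,"wx":0,"wy":0,"wz":0,"gripper":0}]'; python3 st.py 590.6 -32 44 93.6
```

```text
clock: 16.72
tcp_pos: [0.5903, -0.032, 0.0433]
tcp_rot: [0.517, -0.484, -0.515, -0.483]
contact_force: [0.2, -0.0, -2.9]
width: 0.0267
t 16.72 tcp [590.3 -32.   43.3] w 26.7 F [ 0.2 -0.  -2.9] zang 93.73 xdown [ 0.001  -0.0013 -1.    ] q7 1.09
tool shift cm [-0.07 -0.03  0.  ]
wx total 0.002
clock: 17.05
tcp_pos: [0.5902, -0.0321, 0.0558]
tcp_rot: [0.516, -0.483, -0.516, -0.484]
contact_force: [2.6, 1.2, -9.5]
width: 0.0265
t 17.05 tcp [590.2 -32.1  55.8] w 26.5 F [ 2.6  1.2 -9.5] zang 93.73 xdown [ 9.e-04 -6.e-04 -1.e+00] q7 1.1
tool shift cm [ 1.18 -0.04  0.01]
wx total 0.002
```

```bash
python3 -m pendant '[{"tx":-0.05,"ty":0,"tz":0.7,"wx":0,"wy":0,"wz":0,"gripper":0},{"tx":-0.05,"ty":0,"tz":0.7,"wx":0,"wy":0,"wz":0,"gripper":0},{"tx":-0.05,"ty":0,"tz":0.7,"wx":0,"wy":0,"wz":0,"gripper":0},{"tx":-0.05,"ty":0,"tz":0.7,"wx":0,"wy":0,"wz":0,"gripper":0},{"tx":-0.05,"ty":0,"tz":0.5,"wx":0,"wy":0,"wz":0,"gripper":0},{"tx":-0.05,"ty":0,"tz":0.4,"wx":0,"wy":0,"wz":0,"gripper":0},{"tx":0,"ty":0,"tz":0,"wx":0,"wy":0,"wz":0,"gripper":0}]'; python3 st.py 587.7 7.8 50 93.6
```

```text
clock: 17.63
tcp_pos: [0.5876, 0.0064, 0.0581]
tcp_rot: [0.516, -0.484, -0.515, -0.483]
contact_force: [3.9, 0.9, -12.3]
width: 0.0268
t 17.63 tcp [587.6   6.4  58.1] w 26.8 F [  3.9   0.9 -12.3] zang 93.66 xdown [ 6.0e-04 -2.1e-03 -1.0e+00] q7 1.03
tool shift cm [ 0.81 -0.02  0.14]
wx total 0.001
```

```bash
python3 -m pendant '[{"tx":0.2,"ty":0,"tz":0.14,"wx":0,"wy":0,"wz":0,"gripper":0},{"tx":0,"ty":0,"tz":0,"wx":0,"wy":0,"wz":0,"gripper":0},{"tx":0.25,"ty":0,"tz":0,"wx":0,"wy":0,"wz":0,"gripper":0},{"tx":0.25,"ty":0,"tz":0,"wx":0,"wy":0,"wz":0,"gripper":0},{"tx":0,"ty":0,"tz":0,"wx":0,"wy":0,"wz":0,"gripper":0}]'; python3 st.py 587.7 7.8 44 93.6
```

```text
clock: 18.05
tcp_pos: [0.5875, 0.0083, 0.0505]
tcp_rot: [0.516, -0.484, -0.515, -0.483]
contact_force: [2.7, 0.6, -7.2]
width: 0.0262
t 18.05 tcp [587.5   8.3  50.5] w 26.2 F [ 2.7  0.6 -7.2] zang 93.67 xdown [ 6.0e-04 -1.6e-03 -1.0e+00] q7 1.02
tool shift cm [ 0.65 -0.02 -0.05]
wx total 0.001
```

```bash
python3 -m pendant '[{"tx":0.3,"ty":0,"tz":0,"wx":0,"wy":0,"wz":0,"gripper":0},{"tx":0.25,"ty":0,"tz":0,"wx":0,"wy":0,"wz":0,"gripper":0},{"tx":0,"ty":0,"tz":0,"wx":0,"wy":0,"wz":0,"gripper":0}]'; python3 st.py;  python3 -m pendant '[{"tx":0,"ty":0,"tz":0,"wx":0,"wy":0,"wz":0,"gripper":1},{"tx":0,"ty":0,"tz":0,"wx":0,"wy":0,"wz":0,"gripper":1},{"tx":0,"ty":0,"tz":0,"wx":0,"wy":0,"wz":0,"gripper":1},{"tx":0,"ty":0,"tz":0,"wx":0,"wy":0,"wz":0,"gripper":1},{"tx":0,"ty":0,"tz":0,"wx":0,"wy":0,"wz":0,"gripper":1},{"tx":-2.5,"ty":0,"tz":0,"wx":0,"wy":0,"wz":0,"gripper":1},{"tx":-4,"ty":1,"tz":0,"wx":0,"wy":0,"wz":0,"gripper":1},{"tx":-4,"ty":0,"tz":1,"wx":0,"wy":0,"wz":0,"gripper":1},{"tx":0,"ty":0,"tz":3.5,"wx":0.12,"wy":0,"wz":0,"gripper":1},{"tx":0,"ty":0,"tz":3.5,"wx":0.12,"wy":0,"wz":0,"gripper":1},{"tx":0,"ty":0,"tz":3.5,"wx":0.12,"wy":0,"wz":0,"gripper":1},{"tx":0,"ty":0,"tz":3.5,"wx":0.12,"wy":0,"wz":0,"gripper":1}]';python3 -m pendant '[{"tx":0,"ty":2,"tz":2,"wx":0.12,"wy":0,"wz":0,"gripper":1},{"tx":0,"ty":2.5,"tz":1,"wx":0.12,"wy":0,"wz":0,"gripper":1},{"tx":0,"ty":2,"tz":0,"wx":0.12,"wy":0,"wz":0,"gripper":1},{"tx":0,"ty":0,"tz":0,"wx":0.12,"wy":0,"wz":0,"gripper":1},{"tx":0,"ty":0,"tz":0,"wx":0.12,"wy":0,"wz":0,"gripper":1},{"tx":0,"ty":0,"tz":0,"wx":0.12,"wy":0,"wz":0,"gripper":1},{"tx":0,"ty":0,"tz":0,"wx":0.1,"wy":0,"wz":0,"gripper":1}]'; python3 st.py 594.1 314.1 150 8
python3 - <<'E'
from h import *
f=snap('scene');a=f['color'][170:345,180:412];cv2.imwrite('pics/s9.png',cv2.resize(a,None,fx=3.4,fy=3.4,interpolation=cv2.INTER_CUBIC))
t=snap('top');cv2.imwrite('pics/t9.png',t['color'])
E
```

```text
clock: 18.3
tcp_pos: [0.5875, 0.0083, 0.0446]
tcp_rot: [0.516, -0.484, -0.515, -0.484]
contact_force: [1.9, 0.3, -6.0]
width: 0.0267
t 18.3 tcp [587.5   8.3  44.6] w 26.7 F [ 1.9  0.3 -6. ] zang 93.66 xdown [ 7.0e-04 -1.4e-03 -1.0e+00] q7 1.02
clock: 19.3
tcp_pos: [0.5932, 0.1506, 0.1553]
tcp_rot: [-0.382, 0.597, 0.379, 0.595]
contact_force: [-0.3, -0.1, 0.9]
width: 0.0856
clock: 19.88
tcp_pos: [0.5485, 0.2261, 0.1571]
tcp_rot: [-0.101, 0.699, 0.102, 0.701]
contact_force: [-0.2, 0.3, -0.3]
width: 0.0858
t 19.88 tcp [548.5 226.1 157.1] w 85.8 F [-0.2  0.3 -0.3] zang 16.56 xdown [ 0.002   0.0015 -1.    ] q7 -0.45
tool shift cm [0.73 7.14 6.88]
wx total 0.149
```

View pics/s9.png

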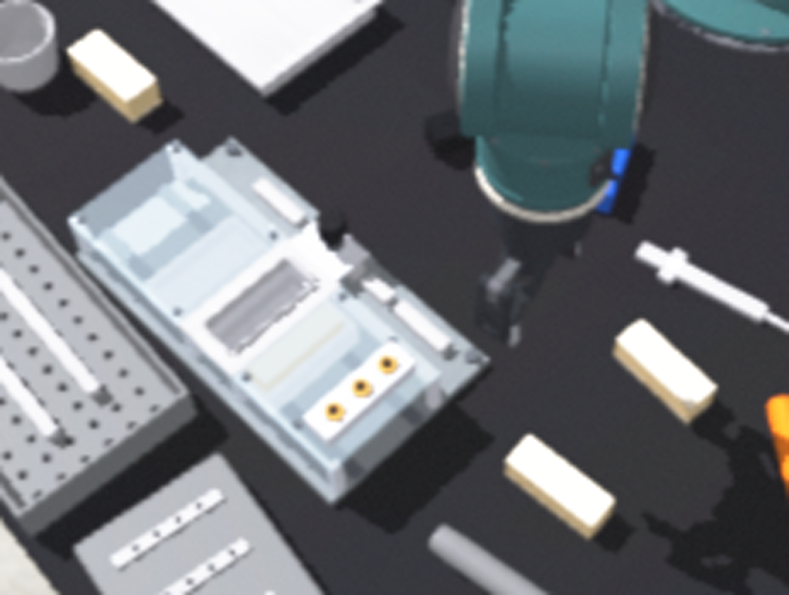

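View pics/t9.png

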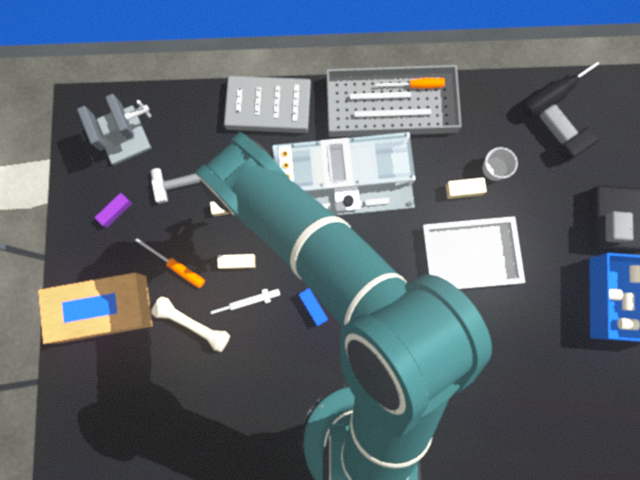

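```bash
python3 -m pendant '[{"tx":0,"ty":2.5,"tz":2.3,"wx":0.12,"wy":0,"wz":0,"gripper":0.75},{"tx":0,"ty":2.9,"tz":2,"wx":0.029,"wy":0,"wz":0,"gripper":0.75},{"tx":0,"ty":2.4,"tz":1.9,"wx":0,"wy":0,"wz":0,"gripper":0.75},{"tx":1.5,"ty":0,"tz":0,"wx":0,"wy":0,"wz":0,"gripper":0.75},{"tx":2.5,"ty":0,"tz":0,"wx":0,"wy":0,"wz":0,"gripper":0.75},{"tx":2,"ty":0,"tz":0,"wx":0,"wy":0,"wz":0,"gripper":0.75},{"tx":0,"ty":0,"tz":0,"wx":0,"wy":0,"wz":0,"gripper":0.75},{"tx":0,"ty":0,"tz":0,"wx":0,"wy":0,"wz":0,"gripper":0.75}]'; python3 st.py 594.1 314.1 50 8
```

```text
clock: 20.65
tcp_pos: [0.5964, 0.3177, 0.0956]
tcp_rot: [-0.06, 0.703, 0.06, 0.706]
contact_force: [0.3, 0.1, 0.2]
width: 0.064
t 20.65 tcp [596.4 317.7  95.6] w 64.0 F [0.3 0.1 0.2] zang 9.72 xdown [ 3.4e-03  9.0e-04 -1.0e+00] q7 -0.68
tool shift cm [ 4.56 -0.32 -0.3 ]
wx total 0.03
```

```bash
python3 -m pendant '[{"tx":1.5,"ty":-0.32,"tz":-0.3,"wx":0.03,"wy":0.003,"wz":0,"gripper":0.75},{"tx":2,"ty":0,"tz":-0.1,"wx":0,"wy":0,"wz":0,"gripper":0.75},{"tx":1,"ty":0,"tz":-0.1,"wx":0,"wy":0,"wz":0,"gripper":0.75},{"tx":0,"ty":0,"tz":0,"wx":0,"wy":0,"wz":0,"gripper":0.75},{"tx":0,"ty":0,"tz":0,"wx":0,"wy":0,"wz":0,"gripper":0.75}]'; python3 st.py 594.1 314.1 14 8
python3 - <<'E'
from h import *
f=snap('scene');a=f['color'][260:345,290:402];cv2.imwrite('pics/s10.png',cv2.resize(a,None,fx=6,fy=6,interpolation=cv2.INTER_CUBIC))
E
```

```text
clock: 21.07
tcp_pos: [0.5943, 0.3137, 0.055]
tcp_rot: [-0.05, 0.703, 0.052, 0.707]
contact_force: [0.3, -0.0, 0.9]
width: 0.0641
t 21.07 tcp [594.3 313.7  55. ] w 64.1 F [ 0.3 -0.   0.9] zang 8.33 xdown [ 0.0047  0.0031 -1.    ] q7 -0.72
tool shift cm [ 4.1   0.03 -0.04]
wx total 0.006
```

View pics/s10.png

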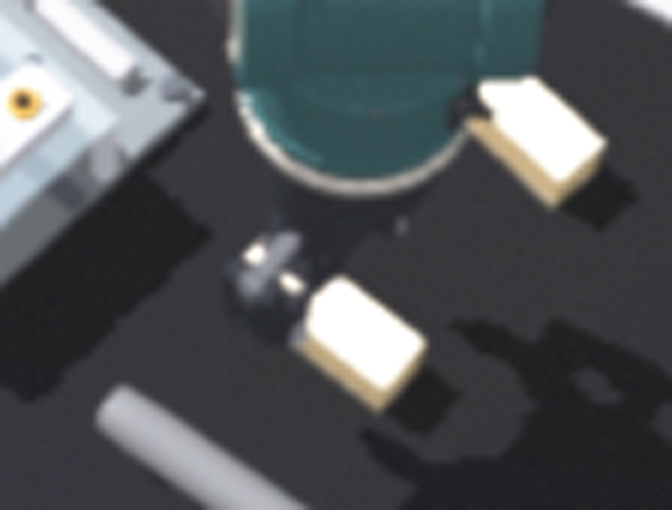

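```bash
python3 -m pendant '[{"tx":1.8,"ty":0,"tz":-0.1,"wx":0,"wy":0.005,"wz":-0.003,"gripper":0.75},{"tx":1.6,"ty":0,"tz":-0.1,"wx":0,"wy":0,"wz":0,"gripper":0.75},{"tx":0.6,"ty":0,"tz":0,"wx":0,"wy":0,"wz":0,"gripper":0.75},{"tx":0,"ty":0,"tz":0,"wx":0,"wy":0,"wz":0,"gripper":0.75}]'; python3 st.py 594.1 314.1 14 8; python3 -m pendant '[{"tx":0,"ty":0,"tz":0,"wx":0,"wy":0,"wz":0,"gripper":0},{"tx":0,"ty":0,"tz":0,"wx":0,"wy":0,"wz":0,"gripper":0},{"tx":0,"ty":0,"tz":0,"wx":0,"wy":0,"wz":0,"gripper":0},{"tx":0,"ty":0,"tz":0,"wx":0,"wy":0,"wz":0,"gripper":0},{"tx":0,"ty":0,"tz":0,"wx":0,"wy":0,"wz":0,"gripper":0},{"tx":0,"ty":0,"tz":0,"wx":0,"wy":0,"wz":0,"gripper":0}]'; python3 st.py 594.1 314.1 14 8
```

```text
clock: 21.45
tcp_pos: [0.5946, 0.3143, 0.0168]
tcp_rot: [-0.051, 0.703, 0.052, 0.707]
contact_force: [-0.4, -0.3, 0.4]
width: 0.064
t 21.45 tcp [594.6 314.3  16.8] w 64.0 F [-0.4 -0.3  0.4] zang 8.37 xdown [ 0.0051  0.0016 -1.    ] q7 -0.74
tool shift cm [ 0.28 -0.02 -0.05]
wx total 0.006
clock: 21.95
tcp_pos: [0.5953, 0.3151, 0.0189]
tcp_rot: [-0.051, 0.703, 0.052, 0.708]
contact_force: [0.6, -0.2, -1.4]
width: 0.0285
t 21.95 tcp [595.3 315.1  18.9] w 28.5 F [ 0.6 -0.2 -1.4] zang 8.38 xdown [ 0.0067  0.0027 -1.    ] q7 -0.74
tool shift cm [ 0.49 -0.08 -0.14]
wx total 0.007
```

```bash
python3 -m pendant '[{"tx":0,"ty":0,"tz":0,"wx":0,"wy":0,"wz":0,"gripper":0.6},{"tx":0,"ty":0,"tz":0,"wx":0,"wy":0,"wz":0,"gripper":0.6},{"tx":0.5,"ty":-0.08,"tz":-0.1,"wx":0,"wy":0.005,"wz":-0.002,"gripper":0.6},{"tx":0.3,"ty":0,"tz":0,"wx":0,"wy":0,"wz":0,"gripper":0.6},{"tx":0,"ty":0,"tz":0,"wx":0,"wy":0,"wz":0,"gripper":0},{"tx":0,"ty":0,"tz":0,"wx":0,"wy":0,"wz":0,"gripper":0},{"tx":0,"ty":0,"tz":0,"wx":0,"wy":0,"wz":0,"gripper":0},{"tx":0,"ty":0,"tz":0,"wx":0,"wy":0,"wz":0,"gripper":0},{"tx":0,"ty":0,"tz":0,"wx":0,"wy":0,"wz":0,"gripper":0},{"tx":0,"ty":0,"tz":0,"wx":0,"wy":0,"wz":0,"gripper":0}]'; python3 st.py 594.1 314.1 14 8
```

```text
clock: 22.78
tcp_pos: [0.5948, 0.3141, 0.0106]
tcp_rot: [-0.052, 0.704, 0.052, 0.706]
contact_force: [0.4, 0.5, 0.9]
width: 0.0287
t 22.78 tcp [594.8 314.1  10.6] w 28.7 F [0.4 0.5 0.9] zang 8.37 xdown [ 2.3e-03 -1.0e-04 -1.0e+00] q7 -0.74
tool shift cm [-0.34  0.01 -0.07]
wx total 0.007
```

```bash
python3 -m pendant '[{"tx":-1.5,"ty":0,"tz":0,"wx":0,"wy":0,"wz":0,"gripper":0},{"tx":-2.5,"ty":0,"tz":0,"wx":0,"wy":0,"wz":0,"gripper":0},{"tx":-3,"ty":0,"tz":0,"wx":0,"wy":0,"wz":0,"gripper":0},{"tx":-3,"ty":0,"tz":0,"wx":0,"wy":0,"wz":0,"gripper":0},{"tx":-3,"ty":0,"tz":0,"wx":0,"wy":0,"wz":0,"gripper":0},{"tx":-1.5,"ty":0,"tz":0,"wx":0,"wy":0,"wz":0,"gripper":0},{"tx":0,"ty":0,"tz":0,"wx":-0.11,"wy":0,"wz":0,"gripper":0},{"tx":0,"ty":0,"tz":0,"wx":-0.12,"wy":0,"wz":0,"gripper":0},{"tx":0,"ty":0,"tz":0,"wx":-0.12,"wy":0,"wz":0,"gripper":0},{"tx":0,"ty":0,"tz":0,"wx":-0.12,"wy":0,"wz":0,"gripper":0},{"tx":0,"ty":0,"tz":0,"wx":-0.12,"wy":0,"wz":0,"gripper":0},{"tx":0,"ty":0,"tz":0,"wx":-0.12,"wy":0,"wz":0,"gripper":0}]';python3 -m pendant '[{"tx":0,"ty":0,"tz":0,"wx":-0.12,"wy":0,"wz":0,"gripper":0},{"tx":0,"ty":0,"tz":0,"wx":-0.12,"wy":0,"wz":0,"gripper":0},{"tx":0,"ty":0,"tz":0,"wx":-0.12,"wy":0,"wz":0,"gripper":0},{"tx":0,"ty":0,"tz":0,"wx":-0.12,"wy":0,"wz":0,"gripper":0},{"tx":0,"ty":0,"tz":0,"wx":-0.12,"wy":0,"wz":0,"gripper":0},{"tx":0,"ty":0,"tz":0,"wx":-0.12,"wy":0,"wz":0,"gripper":0},{"tx":0,"ty":0,"tz":0,"wx":0,"wy":0,"wz":0,"gripper":0}]'; python3 st.py 686.7 34.1 150 93.6
```

```text
clock: 23.78
tcp_pos: [0.5929, 0.3152, 0.1759]
tcp_rot: [-0.303, 0.637, 0.301, 0.642]
contact_force: [-0.1, -0.4, -1.2]
width: 0.0286
clock: 24.37
tcp_pos: [0.5925, 0.3145, 0.184]
tcp_rot: [0.519, -0.48, -0.514, -0.486]
contact_force: [-0.4, -0.3, -1.2]
width: 0.0286
t 24.37 tcp [592.5 314.5 184. ] w 28.6 F [-0.4 -0.3 -1.2] zang 93.86 xdown [ 1.140e-02  7.000e-04 -9.999e-01] q7 0.67
tool shift cm [  3.49  -7.47 -28.61]
wx total 0.005
```

```bash
python3 -m pendant '[{"tx":0,"ty":-1,"tz":-3.7,"wx":0,"wy":0,"wz":0.011,"gripper":0},{"tx":0.3,"ty":-1,"tz":-3.7,"wx":0,"wy":0,"wz":0,"gripper":0},{"tx":0.3,"ty":-1,"tz":-3.7,"wx":0,"wy":0,"wz":0,"gripper":0},{"tx":0.3,"ty":-1,"tz":-3.7,"wx":0,"wy":0,"wz":0,"gripper":0},{"tx":0.3,"ty":-1,"tz":-3.7,"wx":0,"wy":0,"wz":0,"gripper":0},{"tx":0,"ty":-1,"tz":-3.7,"wx":0,"wy":0,"wz":0,"gripper":0},{"tx":0,"ty":-0.8,"tz":-3,"wx":0,"wy":0,"wz":0,"gripper":0},{"tx":0,"ty":-0.5,"tz":-2,"wx":0,"wy":0,"wz":0,"gripper":0},{"tx":0,"ty":-0.1,"tz":-0.8,"wx":0,"wy":0,"wz":0,"gripper":0},{"tx":0,"ty":0,"tz":0,"wx":0,"wy":0,"wz":0,"gripper":0},{"tx":0,"ty":0,"tz":0,"wx":0,"wy":0,"wz":0,"gripper":0}]'; python3 st.py 686.7 34.1 100 93.6
```

```text
clock: 25.28
tcp_pos: [0.6839, 0.0281, 0.1792]
tcp_rot: [0.507, -0.493, -0.506, -0.494]
contact_force: [0.8, 1.0, -0.1]
width: 0.0285
t 25.28 tcp [683.9  28.1 179.2] w 28.5 F [ 0.8  1.  -0.1] zang 91.47 xdown [ 3.3e-03  3.0e-04 -1.0e+00] q7 1.09
tool shift cm [ 7.93 -0.27  0.59]
wx total -0.037
```

```bash
python3 -m pendant '[{"tx":1.5,"ty":-0.27,"tz":0.6,"wx":-0.037,"wy":0,"wz":0.003,"gripper":0},{"tx":2.5,"ty":0,"tz":0,"wx":0,"wy":0,"wz":0,"gripper":0},{"tx":2.5,"ty":0,"tz":0,"wx":0,"wy":0,"wz":0,"gripper":0},{"tx":0.7,"ty":0,"tz":0,"wx":0,"wy":0,"wz":0,"gripper":0},{"tx":0,"ty":0,"tz":0,"wx":0,"wy":0,"wz":0,"gripper":0},{"tx":0,"ty":0,"tz":0,"wx":0,"wy":0,"wz":0,"gripper":0}]'; python3 st.py 686.7 34.1 92 93.6
```

```text
clock: 25.78
tcp_pos: [0.6849, 0.0466, 0.1053]
tcp_rot: [-0.518, 0.479, 0.519, 0.482]
contact_force: [0.1, -0.2, 0.4]
width: 0.029
t 25.78 tcp [684.9  46.6 105.3] w 29.0 F [ 0.1 -0.2  0.4] zang 94.41 xdown [ 0.0013  0.0032 -1.    ] q7 1.08
tool shift cm [ 1.33 -0.08 -1.26]
wx total 0.014
```

```bash
python3 -m pendant '[{"tx":0.2,"ty":-0.1,"tz":-1.26,"wx":0.014,"wy":0.003,"wz":0,"gripper":0},{"tx":0,"ty":0,"tz":0,"wx":0,"wy":0,"wz":0,"gripper":0},{"tx":0,"ty":0,"tz":0,"wx":0,"wy":0,"wz":0,"gripper":0}]'; python3 st.py 686.7 34.1 92 93.6
```

```text
clock: 26.03
tcp_pos: [0.6877, 0.0357, 0.1059]
tcp_rot: [0.517, -0.482, -0.515, -0.485]
contact_force: [-0.5, 1.6, -1.0]
width: 0.0285
t 26.03 tcp [687.7  35.7 105.9] w 28.5 F [-0.5  1.6 -1. ] zang 93.69 xdown [ 3.9e-03  9.0e-04 -1.0e+00] q7 1.08
tool shift cm [ 1.39  0.11 -0.15]
wx total 0.002
```

```bash
python3 -m pendant '[{"tx":0.7,"ty":0.1,"tz":-0.15,"wx":0,"wy":0,"wz":0.003,"gripper":0},{"tx":0.7,"ty":0.05,"tz":0,"wx":0,"wy":0,"wz":0,"gripper":0},{"tx":0,"ty":0,"tz":0,"wx":0,"wy":0,"wz":0,"gripper":0},{"tx":0,"ty":0,"tz":0,"wx":0,"wy":0,"wz":0,"gripper":0}]'; python3 st.py 686.7 34.1 76 93.6
python3 - <<'E'
from h import *
g=snap('scene');cv2.imwrite('pics/s11.png',cv2.resize(g['color'][190:290,200:330],None,fx=6,fy=6,interpolation=cv2.INTER_CUBIC))
o=env.get_obs()
a=.062;X=np.array([np.cos(a),np.sin(a),0]);Y=np.array([-X[1],X[0],0]);C=np.array(o['tcp_pos'])
for zz in(-.0106,.0194):
  for sx,sy in((1,1),(1,-1),(-1,1)):
    print(zz,sx,sy,np.round((proj(g,C+45e-3*sx*X+15e-3*sy*Y+[0,0,zz])+.5-[200,190])*6))
E
```

```text
clock: 26.37
tcp_pos: [0.687, 0.0334, 0.0924]
tcp_rot: [0.516, -0.483, -0.515, -0.485]
contact_force: [-0.6, -0.3, -0.3]
width: 0.0288
t 26.37 tcp [687.   33.4  92.4] w 28.8 F [-0.6 -0.3 -0.3] zang 93.63 xdown [ 3.3e-03  3.0e-04 -1.0e+00] q7 1.07
tool shift cm [1.64 0.03 0.07]
wx total 0.001
-0.0106 1 1 [287. 475.]
-0.0106 1 -1 [246. 436.]
-0.0106 -1 1 [427. 361.]
0.0194 1 1 [279. 444.]
0.0194 1 -1 [237. 405.]
0.0194 -1 1 [422. 328.]
```

View pics/s11.png

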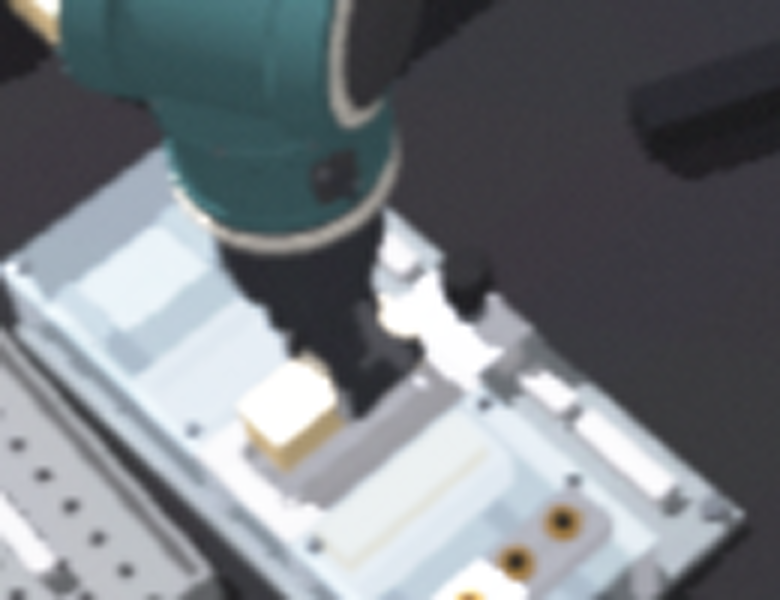

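```bash
python3 -m pendant '[{"tx":0.6,"ty":0.03,"tz":0.06,"wx":0,"wy":0,"wz":0.003,"gripper":0},{"tx":0.5,"ty":0,"tz":0,"wx":0,"wy":0,"wz":0,"gripper":0},{"tx":0,"ty":0,"tz":0,"wx":0,"wy":0,"wz":0,"gripper":0}]'; python3 st.py 686.7 34.1 72 93.6;python3 -m pendant '[{"tx":0.4,"ty":0,"tz":0,"wx":0,"wy":0,"wz":0,"gripper":0},{"tx":0,"ty":0,"tz":0,"wx":0,"wy":0,"wz":0,"gripper":0}]'; python3 st.py 686.7 34.1 72 93.6
```

```text
clock: 26.67
tcp_pos: [0.6867, 0.0342, 0.0805]
tcp_rot: [-0.516, 0.484, 0.516, 0.484]
contact_force: [-0.3, -0.1, -1.7]
width: 0.0288
t 26.67 tcp [686.7  34.2  80.5] w 28.8 F [-0.3 -0.1 -1.7] zang 93.64 xdown [ 0.e+00  2.e-04 -1.e+00] q7 1.07
tool shift cm [ 0.85 -0.   -0.01]
wx total 0.001
clock: 26.83
tcp_pos: [0.6865, 0.0343, 0.0757]
tcp_rot: [-0.515, 0.484, 0.516, 0.484]
contact_force: [-0.2, -0.3, -0.7]
width: 0.0285
t 26.83 tcp [686.5  34.3  75.7] w 28.5 F [-0.2 -0.3 -0.7] zang 93.65 xdown [-5.e-04  2.e-04 -1.e+00] q7 1.06
tool shift cm [ 0.36 -0.02 -0.03]
wx total 0.001
```

Underside ≈ 65 mm; a bit lower, then release and back off toward the knob's new place (~587.6, 8.2).

```bash
python3 -m pendant '[{"tx":0.4,"ty":0,"tz":0,"wx":0,"wy":0,"wz":0,"gripper":0},{"tx":0,"ty":0,"tz":0,"wx":0,"wy":0,"wz":0,"gripper":0}]'; python3 st.py 686.7 34.1 72 93.6; python3 -m pendant '[{"tx":0,"ty":0,"tz":0,"wx":0,"wy":0,"wz":0,"gripper":1},{"tx":0,"ty":0,"tz":0,"wx":0,"wy":0,"wz":0,"gripper":1},{"tx":0,"ty":0,"tz":0,"wx":0,"wy":0,"wz":0,"gripper":1},{"tx":0,"ty":0,"tz":0,"wx":0,"wy":0,"wz":0,"gripper":1},{"tx":0,"ty":0,"tz":0,"wx":0,"wy":0,"wz":0,"gripper":1},{"tx":-2,"ty":0,"tz":0,"wx":0,"wy":0,"wz":0,"gripper":1},{"tx":-4,"ty":0,"tz":0,"wx":0,"wy":0,"wz":0,"gripper":1},{"tx":-2,"ty":3,"tz":-0.7,"wx":0,"wy":0,"wz":0,"gripper":1},{"tx":0,"ty":3.5,"tz":-0.7,"wx":0,"wy":0,"wz":0,"gripper":1},{"tx":0,"ty":3.2,"tz":-0.6,"wx":0,"wy":0,"wz":0,"gripper":1},{"tx":0,"ty":0,"tz":0,"wx":0,"wy":0,"wz":0,"gripper":1},{"tx":0,"ty":0,"tz":0,"wx":0,"wy":0,"wz":0,"gripper":1}]'; python3 st.py 587.8 8 100 93.6
python3 - <<'E'
from h import *
g=snap('scene');cv2.imwrite('pics/s12.png',cv2.resize(g['color'][190:290,200:330],None,fx=6,fy=6,interpolation=cv2.INTER_CUBIC))
E
```

```text
clock: 27.0
tcp_pos: [0.6864, 0.0344, 0.0712]
tcp_rot: [-0.515, 0.484, 0.516, 0.484]
contact_force: [-0.6, 0.2, -0.5]
width: 0.0288
t 27.0 tcp [686.4  34.4  71.2] w 28.8 F [-0.6  0.2 -0.5] zang 93.66 xdown [-6.e-04  3.e-04 -1.e+00] q7 1.06
tool shift cm [-0.08 -0.02 -0.04]
wx total 0.001
clock: 28.0
tcp_pos: [0.5871, 0.0084, 0.1547]
tcp_rot: [0.516, -0.484, -0.516, -0.483]
contact_force: [0.8, 0.7, -0.1]
width: 0.0855
t 28.0 tcp [587.1   8.4 154.7] w 85.5 F [ 0.8  0.7 -0.1] zang 93.72 xdown [-2.e-04 -7.e-04 -1.e+00] q7 1.11
tool shift cm [ 5.47 -0.07 -0.04]
wx total 0.002
```

View pics/s12.png

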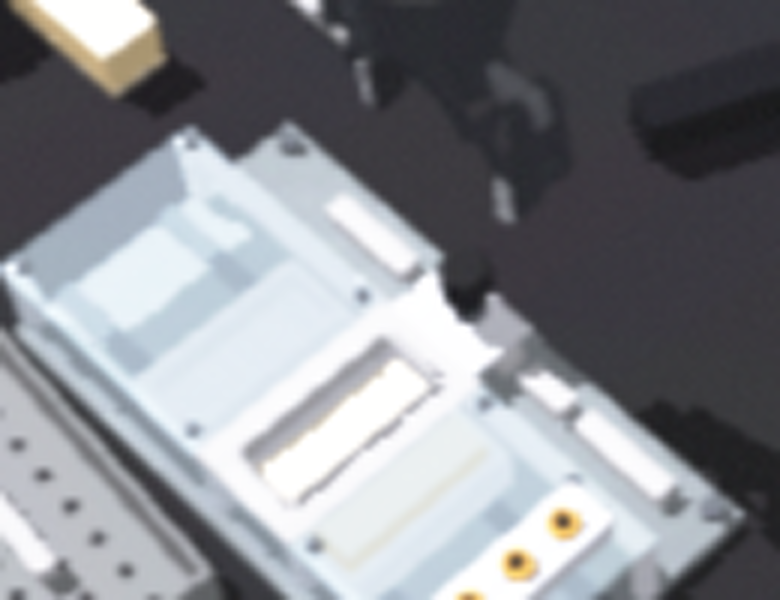

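```bash
python3 -m pendant '[{"tx":1.8,"ty":0,"tz":0,"wx":0,"wy":0,"wz":0,"gripper":1},{"tx":2.2,"ty":0.2,"tz":0,"wx":0,"wy":0,"wz":0,"gripper":1},{"tx":2.2,"ty":0.2,"tz":0,"wx":0,"wy":0,"wz":0,"gripper":1},{"tx":0,"ty":0,"tz":0,"wx":0,"wy":0,"wz":0,"gripper":1},{"tx":0,"ty":0,"tz":0,"wx":0,"wy":0,"wz":0,"gripper":1}]'; python3 st.py 587.7 8.1 44 93.6
```

```text
clock: 28.47
tcp_pos: [0.5871, 0.0096, 0.0917]
tcp_rot: [0.517, -0.483, -0.515, -0.484]
contact_force: [0.2, -0.7, 0.2]
width: 0.0853
t 28.47 tcp [587.1   9.6  91.7] w 85.3 F [ 0.2 -0.7  0.2] zang 93.72 xdown [ 2.9e-03  8.0e-04 -1.0e+00] q7 1.05
tool shift cm [ 4.77 -0.03 -0.16]
wx total 0.002
```

```bash
python3 -m pendant '[{"tx":1.5,"ty":0.1,"tz":-0.14,"wx":0,"wy":0,"wz":0.003,"gripper":1},{"tx":1.8,"ty":0.1,"tz":0,"wx":0,"wy":0,"wz":0,"gripper":1},{"tx":1.2,"ty":0,"tz":0,"wx":0,"wy":0,"wz":0,"gripper":1},{"tx":0,"ty":0,"tz":0,"wx":0,"wy":0,"wz":0,"gripper":1},{"tx":0,"ty":0,"tz":0,"wx":0,"wy":0,"wz":0,"gripper":1}]'; python3 st.py 587.7 8.1 44 93.6
```

```text
clock: 28.88
tcp_pos: [0.5888, 0.0093, 0.0473]
tcp_rot: [0.517, -0.482, -0.516, -0.485]
contact_force: [0.8, -0.3, 0.8]
width: 0.0853
t 28.88 tcp [588.8   9.3  47.3] w 85.3 F [ 0.8 -0.3  0.8] zang 93.74 xdown [ 0.0035  0.0016 -1.    ] q7 1.01
tool shift cm [ 0.33  0.12 -0.11]
wx total 0.002
```

```bash
python3 -m pendant '[{"tx":0.4,"ty":0.12,"tz":-0.1,"wx":0,"wy":0.001,"wz":0.003,"gripper":1},{"tx":0,"ty":0,"tz":0,"wx":0,"wy":0,"wz":0,"gripper":1},{"tx":0,"ty":0,"tz":0,"wx":0,"wy":0,"wz":0,"gripper":0},{"tx":0,"ty":0,"tz":0,"wx":0,"wy":0,"wz":0,"gripper":0},{"tx":0,"ty":0,"tz":0,"wx":0,"wy":0,"wz":0,"gripper":0},{"tx":0,"ty":0,"tz":0,"wx":0,"wy":0,"wz":0,"gripper":0},{"tx":0,"ty":0,"tz":0,"wx":0,"wy":0,"wz":0,"gripper":0},{"tx":0,"ty":0,"tz":0,"wx":0,"wy":0,"wz":0,"gripper":0},{"tx":0,"ty":0,"tz":0,"wx":0,"wy":0,"wz":0,"gripper":0}]'; python3 st.py 587.7 8.1 44 93.6;  python3 -m pendant '[{"tx":-0.6,"ty":0,"tz":0,"wx":0,"wy":0,"wz":0,"gripper":0},{"tx":-0.6,"ty":0,"tz":0,"wx":0,"wy":0,"wz":0,"gripper":0},{"tx":0,"ty":0,"tz":0,"wx":0,"wy":0,"wz":0,"gripper":0},{"tx":0,"ty":0,"tz":0,"wx":0,"wy":0,"wz":0,"gripper":0}]'; python3 st.py 585.2 48 44 93.6
```

```text
clock: 29.63
tcp_pos: [0.5893, 0.0082, 0.0465]
tcp_rot: [0.517, -0.483, -0.515, -0.484]
contact_force: [0.0, 0.4, -2.3]
width: 0.0265
t 29.63 tcp [589.3   8.2  46.5] w 26.5 F [ 0.   0.4 -2.3] zang 93.72 xdown [ 4.1e-03 -2.0e-04 -1.0e+00] q7 1.01
tool shift cm [0.25 0.16 0.  ]
wx total 0.002
clock: 29.97
tcp_pos: [0.5892, 0.0081, 0.0589]
tcp_rot: [0.517, -0.482, -0.515, -0.485]
contact_force: [3.3, 1.1, -9.5]
width: 0.0268
t 29.97 tcp [589.2   8.1  58.9] w 26.8 F [ 3.3  1.1 -9.5] zang 93.72 xdown [ 3.9e-03  5.0e-04 -1.0e+00] q7 1.02
tool shift cm [1.5  0.15 4.01]
wx total 0.002
```

```bash
python3 -m pendant '[{"tx":-0.05,"ty":0,"tz":0.7,"wx":0,"wy":0,"wz":0,"gripper":0},{"tx":-0.05,"ty":0,"tz":0.7,"wx":0,"wy":0,"wz":0,"gripper":0},{"tx":-0.05,"ty":0,"tz":0.7,"wx":0,"wy":0,"wz":0,"gripper":0},{"tx":-0.05,"ty":0,"tz":0.7,"wx":0,"wy":0,"wz":0,"gripper":0},{"tx":-0.05,"ty":0,"tz":0.6,"wx":0,"wy":0,"wz":0,"gripper":0},{"tx":-0.05,"ty":0,"tz":0.4,"wx":0,"wy":0,"wz":0,"gripper":0},{"tx":0,"ty":0,"tz":0,"wx":0,"wy":0,"wz":0,"gripper":0},{"tx":0,"ty":0,"tz":0,"wx":0,"wy":0,"wz":0,"gripper":0}]'; python3 st.py 586.7 48 50 93.6
```

```text
clock: 30.63
tcp_pos: [0.5865, 0.0481, 0.0612]
tcp_rot: [0.517, -0.483, -0.515, -0.484]
contact_force: [3.9, -1.5, -9.4]
width: 0.0263
t 30.63 tcp [586.5  48.1  61.2] w 26.3 F [ 3.9 -1.5 -9.4] zang 93.68 xdown [ 0.0034 -0.0012 -1.    ] q7 0.95
tool shift cm [ 1.12 -0.01 -0.01]
wx total 0.001
```

```bash
python3 -m pendant '[{"tx":0.3,"ty":0,"tz":0,"wx":0,"wy":0,"wz":0,"gripper":0},{"tx":0.3,"ty":0,"tz":0,"wx":0,"wy":0,"wz":0,"gripper":0},{"tx":0.2,"ty":0,"tz":0,"wx":0,"wy":0,"wz":0,"gripper":0},{"tx":0,"ty":0,"tz":0,"wx":0,"wy":0,"wz":0,"gripper":0}]'; python3 st.py 587.7 47 46.5 93.6
```

```text
clock: 30.97
tcp_pos: [0.5866, 0.0482, 0.0525]
tcp_rot: [0.517, -0.483, -0.515, -0.484]
contact_force: [3.4, -0.0, -6.6]
width: 0.0262
t 30.97 tcp [586.6  48.2  52.5] w 26.2 F [ 3.4 -0.  -6.6] zang 93.66 xdown [ 3.5e-03 -5.0e-04 -1.0e+00] q7 0.95
tool shift cm [ 0.6  -0.1  -0.13]
wx total 0.001
```

```bash
python3 -m pendant '[{"tx":0.3,"ty":0,"tz":0,"wx":0,"wy":0,"wz":0,"gripper":0},{"tx":0.2,"ty":0,"tz":0,"wx":0,"wy":0,"wz":0,"gripper":0},{"tx":0,"ty":0,"tz":0,"wx":0,"wy":0,"wz":0,"gripper":0}]'; python3 st.py;  python3 -m pendant '[{"tx":0,"ty":0,"tz":0,"wx":0,"wy":0,"wz":0,"gripper":1},{"tx":0,"ty":0,"tz":0,"wx":0,"wy":0,"wz":0,"gripper":1},{"tx":0,"ty":0,"tz":0,"wx":0,"wy":0,"wz":0,"gripper":1},{"tx":0,"ty":0,"tz":0,"wx":0,"wy":0,"wz":0,"gripper":1},{"tx":0,"ty":0,"tz":0,"wx":0,"wy":0,"wz":0,"gripper":1},{"tx":-2.5,"ty":0,"tz":0,"wx":0,"wy":0,"wz":0,"gripper":1},{"tx":-4,"ty":1,"tz":0,"wx":0,"wy":0,"wz":0,"gripper":1},{"tx":-4,"ty":1,"tz":1,"wx":0,"wy":0,"wz":0,"gripper":1},{"tx":0,"ty":2,"tz":3,"wx":0.12,"wy":0,"wz":0,"gripper":1},{"tx":0,"ty":2,"tz":3,"wx":0.12,"wy":0,"wz":0,"gripper":1},{"tx":0,"ty":2,"tz":3,"wx":0.12,"wy":0,"wz":0,"gripper":1},{"tx":0,"ty":2,"tz":3,"wx":0.12,"wy":0,"wz":0,"gripper":1}]';python3 -m pendant '[{"tx":0,"ty":2.5,"tz":1,"wx":0.12,"wy":0,"wz":0,"gripper":1},{"tx":0,"ty":2.5,"tz":0,"wx":0.12,"wy":0,"wz":0,"gripper":1},{"tx":0,"ty":0,"tz":0,"wx":0.12,"wy":0,"wz":0,"gripper":1},{"tx":0,"ty":0,"tz":0,"wx":0.12,"wy":0,"wz":0,"gripper":1},{"tx":0,"ty":0,"tz":0,"wx":0.12,"wy":0,"wz":0,"gripper":1},{"tx":0,"ty":0,"tz":0,"wx":0.12,"wy":0,"wz":0,"gripper":1},{"tx":0,"ty":0,"tz":0,"wx":0.12,"wy":0,"wz":0,"gripper":1},{"tx":0,"ty":0,"tz":0,"wx":0.12,"wy":0,"wz":0,"gripper":1},{"tx":0,"ty":0,"tz":0,"wx":0,"wy":0,"wz":0,"gripper":1}]'; python3 st.py 448.4 296 150 -1.6
python3 - <<'E'
from h import *
f=snap('scene');a=f['color'][170:345,180:412];cv2.imwrite('pics/s13.png',cv2.resize(a,None,fx=3.4,fy=3.4,interpolation=cv2.INTER_CUBIC))
t=snap('top');cv2.imwrite('pics/t13.png',t['color'])
E
```

```text
clock: 31.22
tcp_pos: [0.5866, 0.0482, 0.0471]
tcp_rot: [0.517, -0.483, -0.515, -0.485]
contact_force: [2.7, 0.6, -5.0]
width: 0.0262
t 31.22 tcp [586.6  48.2  47.1] w 26.2 F [ 2.7  0.6 -5. ] zang 93.65 xdown [ 3.5e-03 -2.0e-04 -1.0e+00] q7 0.94
clock: 32.22
tcp_pos: [0.5006, 0.1805, 0.1572]
tcp_rot: [-0.382, 0.595, 0.38, 0.596]
contact_force: [0.7, 0.7, 0.1]
width: 0.0848
clock: 32.97
tcp_pos: [0.4537, 0.2248, 0.1604]
tcp_rot: [-0.049, 0.702, 0.05, 0.708]
contact_force: [0.1, -0.1, -0.3]
width: 0.0857
t 32.97 tcp [453.7 224.8 160.4] w 85.7 F [ 0.1 -0.1 -0.3] zang 8.07 xdown [ 0.0081  0.0018 -1.    ] q7 -0.65
tool shift cm [1.05 7.12 0.46]
wx total 0.169
```

View pics/s13.png

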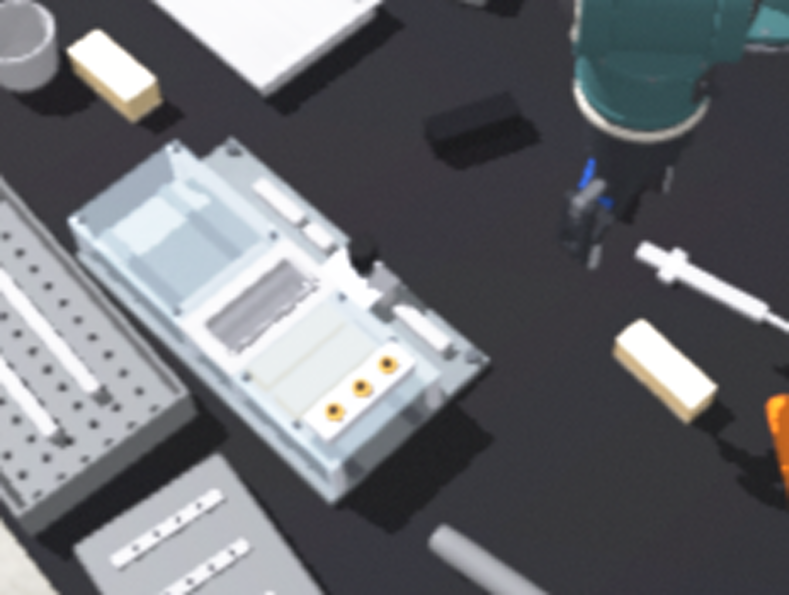

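View pics/t13.png

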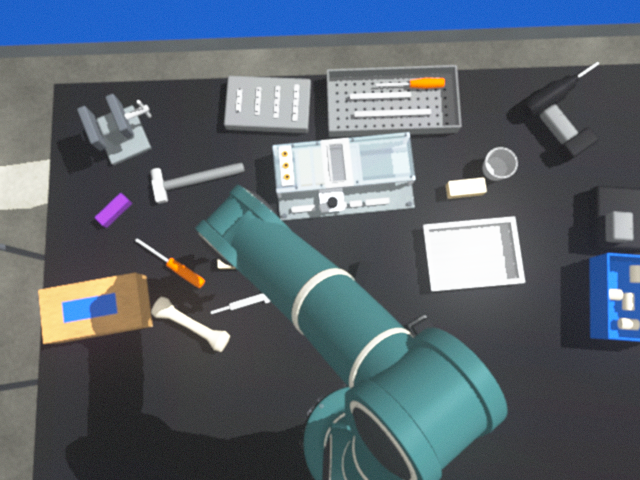

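```bash
python3 -m pendant '[{"tx":0,"ty":2.5,"tz":0.3,"wx":0.1,"wy":0.008,"wz":0,"gripper":0.75},{"tx":1,"ty":2.9,"tz":0,"wx":0.069,"wy":0,"wz":0,"gripper":0.75},{"tx":2,"ty":1.7,"tz":0,"wx":0,"wy":0,"wz":0,"gripper":0.75},{"tx":2.5,"ty":0,"tz":0,"wx":0,"wy":0,"wz":0,"gripper":0.75},{"tx":2,"ty":0,"tz":0,"wx":0,"wy":0,"wz":0,"gripper":0.75},{"tx":0,"ty":0,"tz":0,"wx":0,"wy":0,"wz":0,"gripper":0.75},{"tx":0,"ty":0,"tz":0,"wx":0,"wy":0,"wz":0,"gripper":0.75}]'; python3 st.py 448.4 296 50 -1.6
```

```text
clock: 33.65
tcp_pos: [0.4525, 0.2991, 0.0836]
tcp_rot: [-0.001, 0.707, 0.003, 0.707]
contact_force: [-0.2, 1.0, 0.2]
width: 0.0639
t 33.65 tcp [452.5 299.1  83.6] w 63.9 F [-0.2  1.   0.2] zang 0.26 xdown [ 0.0011  0.0026 -1.    ] q7 -1.0
tool shift cm [ 3.36 -0.32 -0.42]
wx total 0.032
```

```bash
python3 -m pendant '[{"tx":1.2,"ty":-0.32,"tz":-0.42,"wx":0.032,"wy":0,"wz":-0.002,"gripper":0.75},{"tx":1.8,"ty":0,"tz":-0.1,"wx":0,"wy":0,"wz":0,"gripper":0.75},{"tx":0.5,"ty":0,"tz":0,"wx":0,"wy":0,"wz":0,"gripper":0.75},{"tx":0,"ty":0,"tz":0,"wx":0,"wy":0,"wz":0,"gripper":0.75},{"tx":0,"ty":0,"tz":0,"wx":0,"wy":0,"wz":0,"gripper":0.75}]'; python3 st.py 448.4 296 12 -1.6
```

```text
clock: 34.07
tcp_pos: [0.4499, 0.296, 0.053]
tcp_rot: [0.009, 0.705, -0.006, 0.709]
contact_force: [0.5, 0.4, 0.7]
width: 0.0641
t 34.07 tcp [449.9 296.   53. ] w 64.1 F [0.5 0.4 0.7] zang -1.24 xdown [ 0.005   0.0032 -1.    ] q7 -1.05
tool shift cm [ 4.1  -0.02 -0.17]
wx total 0.006
```

```bash
python3 -m pendant '[{"tx":1.8,"ty":0,"tz":-0.2,"wx":0.006,"wy":0.005,"wz":-0.003,"gripper":0.75},{"tx":1.8,"ty":0,"tz":-0.1,"wx":0,"wy":0,"wz":0,"gripper":0.75},{"tx":0.9,"ty":0,"tz":0,"wx":0,"wy":0,"wz":0,"gripper":0.75},{"tx":0,"ty":0,"tz":0,"wx":0,"wy":0,"wz":0,"gripper":0.75},{"tx":0,"ty":0,"tz":0,"wx":0,"wy":0,"wz":0,"gripper":0.75}]'; python3 st.py 448.4 296 12 -1.6
```

```text
clock: 34.48
tcp_pos: [0.4509, 0.2975, 0.0128]
tcp_rot: [0.011, 0.705, -0.008, 0.709]
contact_force: [-0.7, 0.3, -0.0]
width: 0.0642
t 34.48 tcp [450.9 297.5  12.8] w 64.2 F [-0.7  0.3 -0. ] zang -1.52 xdown [ 0.0067  0.0037 -1.    ] q7 -1.1
tool shift cm [ 0.07 -0.15 -0.24]
wx total 0.001
```

```bash
python3 -m pendant '[{"tx":0.2,"ty":-0.15,"tz":-0.24,"wx":0,"wy":0.006,"wz":-0.003,"gripper":0.75},{"tx":0,"ty":0,"tz":0,"wx":0,"wy":0,"wz":0,"gripper":0},{"tx":0,"ty":0,"tz":0,"wx":0,"wy":0,"wz":0,"gripper":0},{"tx":0,"ty":0,"tz":0,"wx":0,"wy":0,"wz":0,"gripper":0},{"tx":0,"ty":0,"tz":0,"wx":0,"wy":0,"wz":0,"gripper":0},{"tx":0,"ty":0,"tz":0,"wx":0,"wy":0,"wz":0,"gripper":0},{"tx":0,"ty":0,"tz":0,"wx":0,"wy":0,"wz":0,"gripper":0}]'; python3 st.py 448.4 296 12 -1.6;python3 -m pendant '[{"tx":-1.5,"ty":0,"tz":0,"wx":0,"wy":0,"wz":0,"gripper":0},{"tx":-2.5,"ty":0,"tz":0,"wx":0,"wy":0,"wz":0,"gripper":0},{"tx":-3,"ty":0,"tz":0,"wx":0,"wy":0,"wz":0,"gripper":0},{"tx":-3,"ty":0,"tz":0,"wx":0,"wy":0,"wz":0,"gripper":0},{"tx":-2,"ty":0,"tz":0,"wx":0,"wy":0,"wz":0,"gripper":0},{"tx":0,"ty":0,"tz":0,"wx":0,"wy":0,"wz":0,"gripper":0}]'; python3 st.py 448.4 296 12 -1.6
```

```text
clock: 35.07
tcp_pos: [0.4501, 0.2967, 0.0146]
tcp_rot: [0.01, 0.706, -0.008, 0.708]
contact_force: [-0.2, -0.2, -1.6]
width: 0.0288
t 35.07 tcp [450.1 296.7  14.6] w 28.8 F [-0.2 -0.2 -1.6] zang -1.52 xdown [ 0.004   0.0025 -1.    ] q7 -1.1
tool shift cm [ 0.26 -0.08 -0.17]
wx total 0.001
clock: 35.57
tcp_pos: [0.4477, 0.296, 0.138]
tcp_rot: [0.009, 0.707, -0.009, 0.707]
contact_force: [0.4, 0.5, -0.3]
width: 0.029
t 35.57 tcp [447.7 296.  138. ] w 29.0 F [ 0.4  0.5 -0.3] zang -1.43 xdown [-1.e-03  5.e-04 -1.e+00] q7 -0.97
tool shift cm [ 1.26e+01 -1.00e-02  8.00e-02]
wx total 0.003
```

```bash
python3 -m pendant '[{"tx":0,"ty":0,"tz":0,"wx":-0.12,"wy":0,"wz":0,"gripper":0},{"tx":0,"ty":0,"tz":0,"wx":-0.12,"wy":0,"wz":0,"gripper":0},{"tx":0,"ty":0,"tz":0,"wx":-0.12,"wy":0,"wz":0,"gripper":0},{"tx":0,"ty":0,"tz":0,"wx":-0.12,"wy":0,"wz":0,"gripper":0},{"tx":0,"ty":0,"tz":0,"wx":-0.12,"wy":0,"wz":0,"gripper":0},{"tx":0,"ty":0,"tz":0,"wx":-0.12,"wy":0,"wz":0,"gripper":0},{"tx":0,"ty":0,"tz":0,"wx":-0.12,"wy":0,"wz":0,"gripper":0}]';python3 -m pendant '[{"tx":0,"ty":0,"tz":0,"wx":-0.12,"wy":0,"wz":0,"gripper":0},{"tx":0,"ty":0,"tz":0,"wx":-0.12,"wy":0,"wz":0,"gripper":0},{"tx":0,"ty":0,"tz":0,"wx":-0.12,"wy":0,"wz":0,"gripper":0},{"tx":0,"ty":0,"tz":0,"wx":-0.12,"wy":0,"wz":0,"gripper":0},{"tx":0,"ty":0,"tz":0,"wx":-0.12,"wy":0,"wz":0,"gripper":0},{"tx":0,"ty":0,"tz":0,"wx":-0.12,"wy":0,"wz":0,"gripper":0},{"tx":0,"ty":0,"tz":0,"wx":-0.06,"wy":0,"wz":0,"gripper":0},{"tx":0,"ty":0,"tz":0,"wx":0,"wy":0,"wz":0,"gripper":0}]'; python3 st.py 686.7 34.1 140 93.6
```

```text
clock: 36.15
tcp_pos: [0.4476, 0.2955, 0.1371]
tcp_rot: [-0.29, 0.645, 0.289, 0.646]
contact_force: [-0.5, -0.5, -1.0]
width: 0.0286
clock: 36.82
tcp_pos: [0.446, 0.2941, 0.132]
tcp_rot: [-0.522, 0.477, 0.524, 0.475]
contact_force: [0.9, 0.5, -0.7]
width: 0.0287
t 36.82 tcp [446.  294.1 132. ] w 28.7 F [ 0.9  0.5 -0.7] zang 95.34 xdown [-3.9e-03 -9.0e-04 -1.0e+00] q7 0.5
tool shift cm [ -0.87 -21.54 -28.13]
wx total 0.03
```

```bash
python3 -m pendant '[{"tx":-1,"ty":-2.4,"tz":-3.1,"wx":0.03,"wy":0,"wz":-0.004,"gripper":0},{"tx":-0.5,"ty":-2.4,"tz":-3.1,"wx":0,"wy":0,"wz":0,"gripper":0},{"tx":-0.5,"ty":-2.4,"tz":-3.1,"wx":0,"wy":0,"wz":0,"gripper":0},{"tx":-0.2,"ty":-2.4,"tz":-3.1,"wx":0,"wy":0,"wz":0,"gripper":0},{"tx":0,"ty":-2.4,"tz":-3.1,"wx":0,"wy":0,"wz":0,"gripper":0},{"tx":0,"ty":-2.4,"tz":-3.1,"wx":0,"wy":0,"wz":0,"gripper":0},{"tx":0,"ty":-2.4,"tz":-3.1,"wx":0,"wy":0,"wz":0,"gripper":0},{"tx":0,"ty":-1.8,"tz":-2.3,"wx":0,"wy":0,"wz":0,"gripper":0},{"tx":0,"ty":-0.8,"tz":-1,"wx":0,"wy":0,"wz":0,"gripper":0},{"tx":0,"ty":0,"tz":0,"wx":0,"wy":0,"wz":0,"gripper":0},{"tx":0,"ty":0,"tz":0,"wx":0,"wy":0,"wz":0,"gripper":0},{"tx":0,"ty":0,"tz":0,"wx":0,"wy":0,"wz":0,"gripper":0}]'; python3 st.py 686.7 34.1 105 93.6
```

```text
clock: 37.82
tcp_pos: [0.6608, 0.0452, 0.1483]
tcp_rot: [-0.508, 0.492, 0.51, 0.489]
contact_force: [-1.0, 0.7, -1.4]
width: 0.0285
t 37.82 tcp [660.8  45.2 148.3] w 28.5 F [-1.   0.7 -1.4] zang 92.14 xdown [-4.9e-03 -7.0e-04 -1.0e+00] q7 1.02
tool shift cm [ 4.32 -2.57 -1.2 ]
wx total -0.026
```

```bash
python3 -m pendant '[{"tx":0.3,"ty":-2.57,"tz":-1.25,"wx":-0.026,"wy":0,"wz":-0.005,"gripper":0},{"tx":1.5,"ty":0,"tz":0,"wx":0,"wy":0,"wz":0,"gripper":0},{"tx":1.5,"ty":0,"tz":0,"wx":0,"wy":0,"wz":0,"gripper":0},{"tx":0,"ty":0,"tz":0,"wx":0,"wy":0,"wz":0,"gripper":0},{"tx":0,"ty":0,"tz":0,"wx":0,"wy":0,"wz":0,"gripper":0}]'; python3 st.py 686.7 34.1 95 93.6
```

```text
clock: 38.23
tcp_pos: [0.6849, 0.0406, 0.1146]
tcp_rot: [0.517, -0.482, -0.517, -0.482]
contact_force: [0.2, 0.1, -0.2]
width: 0.0284
t 38.23 tcp [684.9  40.6 114.6] w 28.4 F [ 0.2  0.1 -0.2] zang 94.04 xdown [ 6.e-04  5.e-04 -1.e+00] q7 1.05
tool shift cm [ 1.96 -0.13 -0.66]
wx total 0.008
```

```bash
python3 -m pendant '[{"tx":0.5,"ty":-0.13,"tz":-0.66,"wx":0.008,"wy":0,"wz":0,"gripper":0},{"tx":1.1,"ty":0,"tz":0,"wx":0,"wy":0,"wz":0,"gripper":0},{"tx":0,"ty":0,"tz":0,"wx":0,"wy":0,"wz":0,"gripper":0},{"tx":0,"ty":0,"tz":0,"wx":0,"wy":0,"wz":0,"gripper":0}]'; python3 st.py 686.7 34.1 75.5 93.6
python3 - <<'E'
from h import *
g=snap('scene');cv2.imwrite('pics/s14.png',cv2.resize(g['color'][190:290,200:330],None,fx=6,fy=6,interpolation=cv2.INTER_CUBIC))
o=env.get_obs()
a=.062;X=np.array([np.cos(a),np.sin(a),0]);Y=np.array([-X[1],X[0],0]);C=np.array(o['tcp_pos'])
for zz in(-.0146,.0154):
  for sx,sy in((1,1),(1,-1),(-1,1)):
    print(zz,sx,sy,np.round((proj(g,C+45e-3*sx*X+15e-3*sy*Y+[0,0,zz])+.5-[200,190])*6))
E
```

```text
clock: 38.57
tcp_pos: [0.6862, 0.035, 0.0985]
tcp_rot: [0.516, -0.483, -0.515, -0.484]
contact_force: [0.6, 0.3, -0.8]
width: 0.0288
t 38.57 tcp [686.2  35.   98.5] w 28.8 F [ 0.6  0.3 -0.8] zang 93.62 xdown [ 1.5e-03  5.0e-04 -1.0e+00] q7 1.05
tool shift cm [ 2.3  -0.04 -0.1 ]
wx total 0.0
-0.0146 1 1 [290. 474.]
-0.0146 1 -1 [249. 435.]
-0.0146 -1 1 [431. 359.]
0.0154 1 1 [282. 443.]
0.0154 1 -1 [240. 404.]
0.0154 -1 1 [425. 327.]
```

View pics/s14.png

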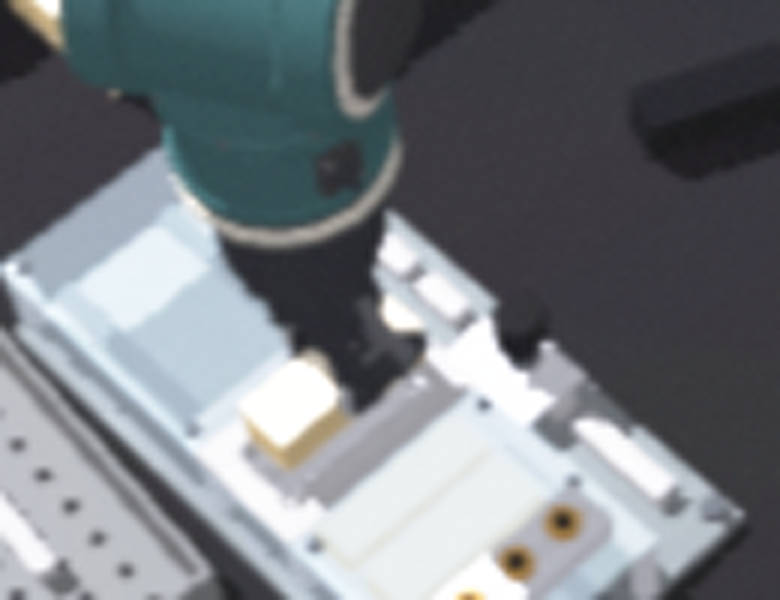

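```bash
python3 -m pendant '[{"tx":0.7,"ty":-0.03,"tz":-0.1,"wx":0,"wy":0,"wz":0,"gripper":0},{"tx":0.6,"ty":0,"tz":0,"wx":0,"wy":0,"wz":0,"gripper":0},{"tx":0.2,"ty":0,"tz":0,"wx":0,"wy":0,"wz":0,"gripper":0},{"tx":0,"ty":0,"tz":0,"wx":0,"wy":0,"wz":0,"gripper":0}]'; python3 st.py 686.7 34.1 75.5 93.6;python3 -m pendant '[{"tx":0.4,"ty":0.02,"tz":0,"wx":0,"wy":0,"wz":0,"gripper":0},{"tx":0,"ty":0,"tz":0,"wx":0,"wy":0,"wz":0,"gripper":0}]'; python3 st.py 686.7 34.1 75.5 93.6
```

```text
clock: 38.95
tcp_pos: [0.6866, 0.034, 0.0824]
tcp_rot: [0.516, -0.483, -0.515, -0.485]
contact_force: [-0.0, 0.3, -0.5]
width: 0.0287
t 38.95 tcp [686.6  34.   82.4] w 28.7 F [-0.   0.3 -0.5] zang 93.62 xdown [ 1.9e-03  4.0e-04 -1.0e+00] q7 1.04
tool shift cm [ 0.69 -0.01  0.01]
wx total 0.0
clock: 39.12
tcp_pos: [0.6864, 0.034, 0.0779]
tcp_rot: [0.516, -0.483, -0.515, -0.485]
contact_force: [-0.8, -0.5, -1.7]
width: 0.0285
t 39.12 tcp [686.4  34.   77.9] w 28.5 F [-0.8 -0.5 -1.7] zang 93.61 xdown [ 1.8e-03  5.0e-04 -1.0e+00] q7 1.04
tool shift cm [ 0.24 -0.03  0.01]
wx total 0.0
```

```bash
python3 -m pendant '[{"tx":0.25,"ty":0,"tz":0,"wx":0,"wy":0,"wz":0,"gripper":0},{"tx":0,"ty":0,"tz":0,"wx":0,"wy":0,"wz":0,"gripper":0}]'; python3 st.py 686.7 34.1 72 93.6; python3 -m pendant '[{"tx":0,"ty":0,"tz":0,"wx":0,"wy":0,"wz":0,"gripper":1},{"tx":0,"ty":0,"tz":0,"wx":0,"wy":0,"wz":0,"gripper":1},{"tx":0,"ty":0,"tz":0,"wx":0,"wy":0,"wz":0,"gripper":1},{"tx":0,"ty":0,"tz":0,"wx":0,"wy":0,"wz":0,"gripper":1},{"tx":0,"ty":0,"tz":0,"wx":0,"wy":0,"wz":0,"gripper":1},{"tx":-2,"ty":0,"tz":0,"wx":0,"wy":0,"wz":0,"gripper":1},{"tx":-4,"ty":0,"tz":0,"wx":0,"wy":0,"wz":0,"gripper":1},{"tx":-2,"ty":3,"tz":0.6,"wx":0,"wy":0,"wz":0,"gripper":1},{"tx":0,"ty":3.5,"tz":0.7,"wx":0,"wy":0,"wz":0,"gripper":1},{"tx":0,"ty":3.2,"tz":0.6,"wx":0,"wy":0,"wz":0,"gripper":1},{"tx":0,"ty":0,"tz":0,"wx":0,"wy":0,"wz":0,"gripper":1},{"tx":0,"ty":0,"tz":0,"wx":0,"wy":0,"wz":0,"gripper":1}]'; python3 st.py 586.8 48.2 100 93.6
python3 - <<'E'
from h import *
g=snap('scene');cv2.imwrite('pics/s15.png',cv2.resize(g['color'][190:290,200:330],None,fx=6,fy=6,interpolation=cv2.INTER_CUBIC))
E
```

```text
clock: 39.28
tcp_pos: [0.6864, 0.034, 0.0752]
tcp_rot: [0.516, -0.483, -0.515, -0.485]
contact_force: [-1.3, -0.6, -0.9]
width: 0.0284
t 39.28 tcp [686.4  34.   75.2] w 28.4 F [-1.3 -0.6 -0.9] zang 93.62 xdown [ 1.8e-03  5.0e-04 -1.0e+00] q7 1.03
tool shift cm [ 0.32 -0.03  0.01]
wx total 0.0
clock: 40.28
tcp_pos: [0.5844, 0.0479, 0.1587]
tcp_rot: [0.516, -0.483, -0.515, -0.485]
contact_force: [0.2, 0.4, -0.5]
width: 0.085
t 40.28 tcp [584.4  47.9 158.7] w 85.0 F [ 0.2  0.4 -0.5] zang 93.61 xdown [ 2.7e-03 -4.0e-04 -1.0e+00] q7 1.0
tool shift cm [ 5.87 -0.22  0.01]
wx total 0.0
```

View pics/s15.png

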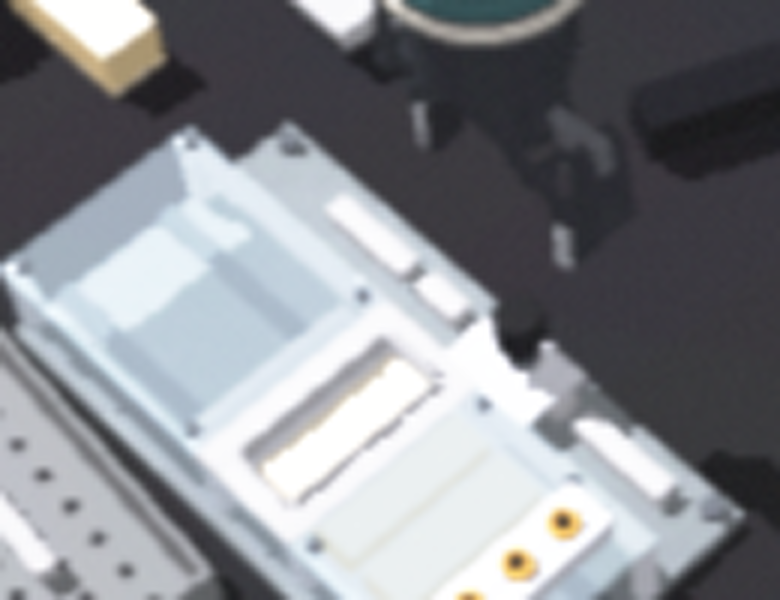

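```bash
python3 -m pendant '[{"tx":1.8,"ty":-0.2,"tz":0,"wx":0,"wy":0,"wz":0.002,"gripper":1},{"tx":2.2,"ty":0.1,"tz":0,"wx":0,"wy":0,"wz":0,"gripper":1},{"tx":2.2,"ty":0.2,"tz":0,"wx":0,"wy":0,"wz":0,"gripper":1},{"tx":0,"ty":0,"tz":0,"wx":0,"wy":0,"wz":0,"gripper":1},{"tx":0,"ty":0,"tz":0,"wx":0,"wy":0,"wz":0,"gripper":1}]'; python3 st.py 586.8 48.2 46 93.6
```

```text
clock: 40.75
tcp_pos: [0.5874, 0.0481, 0.0937]
tcp_rot: [0.515, -0.484, -0.515, -0.485]
contact_force: [0.9, 0.7, 0.2]
width: 0.0855
t 40.75 tcp [587.4  48.1  93.7] w 85.5 F [0.9 0.7 0.2] zang 93.52 xdown [ 0.0023  0.001  -1.    ] q7 0.95
tool shift cm [4.77 0.07 0.01]
wx total -0.001
```

```bash
python3 -m pendant '[{"tx":1.5,"ty":0.15,"tz":0,"wx":0,"wy":0,"wz":0.002,"gripper":1},{"tx":1.8,"ty":0.15,"tz":-0.05,"wx":0,"wy":0,"wz":0,"gripper":1},{"tx":1.3,"ty":0.1,"tz":0,"wx":0,"wy":0,"wz":0,"gripper":1},{"tx":0,"ty":0,"tz":0,"wx":0,"wy":0,"wz":0,"gripper":1},{"tx":0,"ty":0,"tz":0,"wx":0,"wy":0,"wz":0,"gripper":1}]'; python3 st.py 586.8 48.2 46 93.6
```

```text
clock: 41.17
tcp_pos: [0.5863, 0.048, 0.0472]
tcp_rot: [0.515, -0.483, -0.515, -0.486]
contact_force: [-0.5, 0.1, -0.5]
width: 0.0852
t 41.17 tcp [586.3  48.   47.2] w 85.2 F [-0.5  0.1 -0.5] zang 93.47 xdown [ 0.0028  0.0021 -1.    ] q7 0.91
tool shift cm [ 0.12 -0.05  0.02]
wx total -0.002
```

```bash
python3 -m pendant '[{"tx":0.2,"ty":-0.05,"tz":0,"wx":0,"wy":0.002,"wz":0.002,"gripper":1},{"tx":0,"ty":0,"tz":0,"wx":0,"wy":0,"wz":0,"gripper":1},{"tx":0,"ty":0,"tz":0,"wx":0,"wy":0,"wz":0,"gripper":0},{"tx":0,"ty":0,"tz":0,"wx":0,"wy":0,"wz":0,"gripper":0},{"tx":0,"ty":0,"tz":0,"wx":0,"wy":0,"wz":0,"gripper":0},{"tx":0,"ty":0,"tz":0,"wx":0,"wy":0,"wz":0,"gripper":0},{"tx":0,"ty":0,"tz":0,"wx":0,"wy":0,"wz":0,"gripper":0},{"tx":0,"ty":0,"tz":0,"wx":0,"wy":0,"wz":0,"gripper":0},{"tx":0,"ty":0,"tz":0,"wx":0,"wy":0,"wz":0,"gripper":0}]'; python3 st.py 587.7 8.1 44 93.6;  python3 -m pendant '[{"tx":-0.6,"ty":0,"tz":0,"wx":0,"wy":0,"wz":0,"gripper":0},{"tx":-0.6,"ty":0,"tz":0,"wx":0,"wy":0,"wz":0,"gripper":0},{"tx":0,"ty":0,"tz":0,"wx":0,"wy":0,"wz":0,"gripper":0},{"tx":0,"ty":0,"tz":0,"wx":0,"wy":0,"wz":0,"gripper":0}]'; python3 st.py 584.2 88 44 93.6
```

```text
clock: 41.92
tcp_pos: [0.5888, 0.0483, 0.0486]
tcp_rot: [0.516, -0.484, -0.514, -0.486]
contact_force: [0.7, 0.9, -2.8]
width: 0.0263
t 41.92 tcp [588.8  48.3  48.6] w 26.3 F [ 0.7  0.9 -2.8] zang 93.45 xdown [ 4.8e-03 -3.0e-04 -1.0e+00] q7 0.91
tool shift cm [ 0.46  0.35 -4.01]
wx total -0.003
clock: 42.25
tcp_pos: [0.5887, 0.0482, 0.0611]
tcp_rot: [0.516, -0.484, -0.514, -0.486]
contact_force: [3.7, 1.5, -9.8]
width: 0.0261
t 42.25 tcp [588.7  48.2  61.1] w 26.1 F [ 3.7  1.5 -9.8] zang 93.45 xdown [ 4.6e-03  4.0e-04 -1.0e+00] q7 0.92
tool shift cm [1.71 0.22 4.  ]
wx total -0.003
```

```bash
python3 -m pendant '[{"tx":-0.05,"ty":0,"tz":0.7,"wx":0,"wy":0,"wz":0,"gripper":0},{"tx":-0.05,"ty":0,"tz":0.7,"wx":0,"wy":0,"wz":0,"gripper":0},{"tx":-0.05,"ty":0,"tz":0.7,"wx":0,"wy":0,"wz":0,"gripper":0},{"tx":-0.05,"ty":0,"tz":0.7,"wx":0,"wy":0,"wz":0,"gripper":0},{"tx":-0.05,"ty":0,"tz":0.55,"wx":0,"wy":0,"wz":0,"gripper":0},{"tx":-0.05,"ty":0,"tz":0.4,"wx":0,"wy":0,"wz":0,"gripper":0},{"tx":0,"ty":0,"tz":0,"wx":0,"wy":0,"wz":0,"gripper":0},{"tx":0,"ty":0,"tz":0,"wx":0,"wy":0,"wz":0,"gripper":0}]'; python3 st.py 586.3 88.1 50 93.6
```

```text
clock: 42.92
tcp_pos: [0.5859, 0.0887, 0.0633]
tcp_rot: [0.516, -0.484, -0.514, -0.485]
contact_force: [3.6, -1.7, -10.3]
width: 0.0264
t 42.92 tcp [585.9  88.7  63.3] w 26.4 F [  3.6  -1.7 -10.3] zang 93.44 xdown [ 0.0037 -0.0013 -1.    ] q7 0.85
tool shift cm [ 1.33 -0.03 -0.06]
wx total -0.003
```

```bash
python3 -m pendant '[{"tx":0.3,"ty":0,"tz":-0.06,"wx":0,"wy":0,"wz":0,"gripper":0},{"tx":0.3,"ty":0,"tz":0,"wx":0,"wy":0,"wz":0,"gripper":0},{"tx":0.2,"ty":0,"tz":0,"wx":0,"wy":0,"wz":0,"gripper":0},{"tx":0,"ty":0,"tz":0,"wx":0,"wy":0,"wz":0,"gripper":0}]'; python3 st.py 587.7 88 48.6 93.6
```

```text
clock: 43.25
tcp_pos: [0.586, 0.0885, 0.0546]
tcp_rot: [0.516, -0.484, -0.514, -0.486]
contact_force: [3.0, 0.6, -7.0]
width: 0.0261
t 43.25 tcp [586.   88.5  54.6] w 26.1 F [ 3.   0.6 -7. ] zang 93.44 xdown [ 3.8e-03 -1.0e-04 -1.0e+00] q7 0.84
tool shift cm [ 0.6  -0.17 -0.06]
wx total -0.003
```

```bash
python3 -m pendant '[{"tx":0.3,"ty":0,"tz":0,"wx":0,"wy":0,"wz":0,"gripper":0},{"tx":0.2,"ty":0,"tz":0,"wx":0,"wy":0,"wz":0,"gripper":0},{"tx":0,"ty":0,"tz":0,"wx":0,"wy":0,"wz":0,"gripper":0}]'; python3 st.py;  python3 -m pendant '[{"tx":0,"ty":0,"tz":0,"wx":0,"wy":0,"wz":0,"gripper":1},{"tx":0,"ty":0,"tz":0,"wx":0,"wy":0,"wz":0,"gripper":1},{"tx":0,"ty":0,"tz":0,"wx":0,"wy":0,"wz":0,"gripper":1},{"tx":0,"ty":0,"tz":0,"wx":0,"wy":0,"wz":0,"gripper":1},{"tx":0,"ty":0,"tz":0,"wx":0,"wy":0,"wz":0,"gripper":1},{"tx":-2.5,"ty":0,"tz":0,"wx":0,"wy":0,"wz":0,"gripper":1},{"tx":-4,"ty":0,"tz":0,"wx":0,"wy":0,"wz":0,"gripper":1},{"tx":-4,"ty":0,"tz":-1,"wx":0,"wy":0,"wz":0,"gripper":1},{"tx":-1,"ty":0,"tz":-3.9,"wx":0,"wy":0,"wz":0,"gripper":1},{"tx":0,"ty":0,"tz":-3.9,"wx":0,"wy":0,"wz":0,"gripper":1},{"tx":0,"ty":0,"tz":-3.9,"wx":0,"wy":0,"wz":0,"gripper":1},{"tx":0,"ty":0,"tz":-3.9,"wx":0,"wy":0,"wz":0,"gripper":1}]';python3 -m pendant '[{"tx":0,"ty":0,"tz":-3.9,"wx":0,"wy":0,"wz":0,"gripper":1},{"tx":0,"ty":0,"tz":-3.9,"wx":0,"wy":0,"wz":0,"gripper":1},{"tx":0,"ty":0,"tz":-3.9,"wx":0,"wy":0,"wz":0,"gripper":1},{"tx":0,"ty":0,"tz":-3.9,"wx":0.12,"wy":0,"wz":0,"gripper":1},{"tx":0,"ty":0,"tz":0,"wx":0.12,"wy":0,"wz":0,"gripper":1},{"tx":0,"ty":0,"tz":0,"wx":0.12,"wy":0,"wz":0,"gripper":1},{"tx":0,"ty":0,"tz":0,"wx":0.12,"wy":0,"wz":0,"gripper":1},{"tx":0,"ty":0,"tz":0,"wx":0.12,"wy":0,"wz":0,"gripper":1},{"tx":0,"ty":0,"tz":0,"wx":0.12,"wy":0,"wz":0,"gripper":1},{"tx":0,"ty":0,"tz":0,"wx":0.12,"wy":0,"wz":0,"gripper":1},{"tx":0,"ty":0,"tz":0,"wx":0.12,"wy":0,"wz":0,"gripper":1},{"tx":0,"ty":0,"tz":0,"wx":0.12,"wy":0,"wz":0,"gripper":1}]'; python3 st.py 623.7 -296.4 150 4.4
python3 - <<'E'
from h import *
f=snap('scene');a=f['color'][130:330,170:435];cv2.imwrite('pics/s16.png',cv2.resize(a,None,fx=3,fy=3,interpolation=cv2.INTER_CUBIC))
t=snap('top');cv2.imwrite('pics/t16.png',t['color'])
E
```

```text
clock: 43.5
tcp_pos: [0.586, 0.0883, 0.0493]
tcp_rot: [0.516, -0.484, -0.514, -0.486]
contact_force: [2.3, -0.1, -5.9]
width: 0.0262
t 43.5 tcp [586.   88.3  49.3] w 26.2 F [ 2.3 -0.1 -5.9] zang 93.42 xdown [ 3.7e-03 -1.0e-04 -1.0e+00] q7 0.84
clock: 44.5
tcp_pos: [0.5956, -0.0719, 0.1728]
tcp_rot: [0.52, -0.479, -0.518, -0.482]
contact_force: [1.5, 0.4, -0.5]
width: 0.0856
clock: 45.5
tcp_pos: [0.6045, -0.2501, 0.1732]
tcp_rot: [-0.186, 0.68, 0.184, 0.685]
contact_force: [0.6, -0.7, -0.1]
width: 0.0854
t 45.5 tcp [ 604.5 -250.1  173.2] w 85.4 F [ 0.6 -0.7 -0.1] zang 30.33 xdown [ 0.0065 -0.001  -1.    ] q7 0.53
tool shift cm [ 2.33 -4.96 -0.7 ]
wx total 0.453
```

View pics/s16.png

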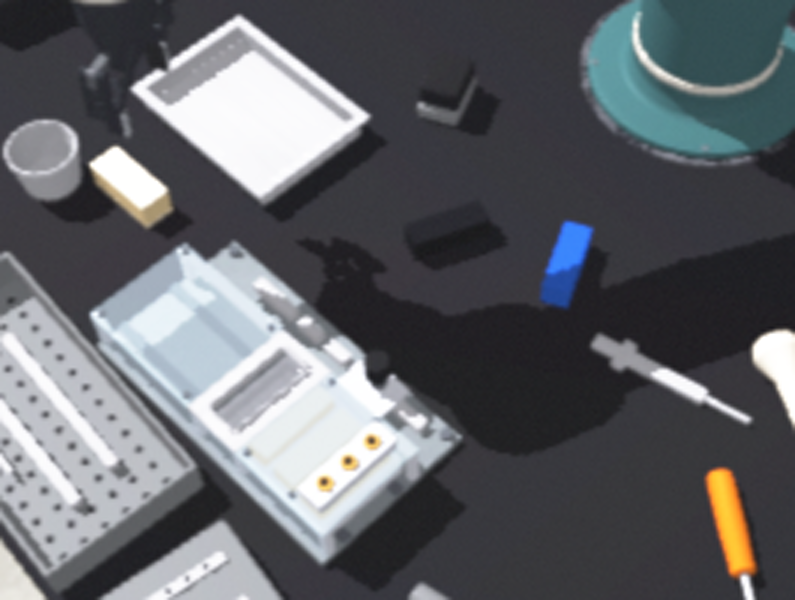

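View pics/t16.png

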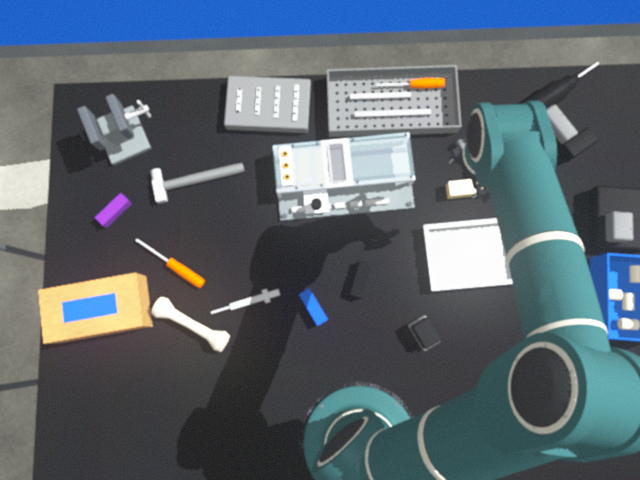

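```bash
python3 -m pendant '[{"tx":0,"ty":-2,"tz":0,"wx":0.12,"wy":0,"wz":0,"gripper":0.8},{"tx":0,"ty":-1.5,"tz":0,"wx":0.12,"wy":0,"wz":0,"gripper":0.8},{"tx":0,"ty":-1,"tz":0,"wx":0.12,"wy":0,"wz":0,"gripper":0.8},{"tx":0,"ty":0,"tz":0,"wx":0.09,"wy":0,"wz":0,"gripper":0.8},{"tx":0,"ty":0,"tz":0,"wx":0,"wy":0,"wz":0,"gripper":0.8},{"tx":0,"ty":0,"tz":0,"wx":0,"wy":0,"wz":0,"gripper":0.8}]'; python3 st.py 623.7 -296.4 100 4.4
```

```text
clock: 46.1
tcp_pos: [0.6245, -0.2912, 0.1736]
tcp_rot: [-0.035, 0.704, 0.033, 0.708]
contact_force: [0.1, 0.3, 0.8]
width: 0.0682
t 46.1 tcp [ 624.5 -291.2  173.6] w 68.2 F [0.1 0.3 0.8] zang 5.54 xdown [ 0.0056 -0.0017 -1.    ] q7 0.19
tool shift cm [ 7.36 -0.49 -0.17]
wx total 0.02
```

```bash
python3 -m pendant '[{"tx":1.5,"ty":-0.49,"tz":-0.17,"wx":0.02,"wy":0.005,"wz":0,"gripper":0.8},{"tx":2.5,"ty":0,"tz":-0.2,"wx":0,"wy":0,"wz":0,"gripper":0.8},{"tx":2.5,"ty":0,"tz":-0.2,"wx":0,"wy":0,"wz":0,"gripper":0.8},{"tx":2.5,"ty":0,"tz":-0.2,"wx":0,"wy":0,"wz":0,"gripper":0.8},{"tx":2,"ty":0,"tz":0,"wx":0,"wy":0,"wz":0,"gripper":0.8},{"tx":0,"ty":0,"tz":0,"wx":0,"wy":0,"wz":0,"gripper":0.8},{"tx":0,"ty":0,"tz":0,"wx":0,"wy":0,"wz":0,"gripper":0.8}]'; python3 st.py 623.7 -296.4 15 4.4
```

```text
clock: 46.68
tcp_pos: [0.6166, -0.2958, 0.0576]
tcp_rot: [-0.039, 0.706, 0.039, 0.706]
contact_force: [-0.3, 0.8, 0.5]
width: 0.0686
t 46.68 tcp [ 616.6 -295.8   57.6] w 68.6 F [-0.3  0.8  0.5] zang 6.32 xdown [ 7.e-04 -9.e-04 -1.e+00] q7 0.16
tool shift cm [ 4.26 -0.13  0.7 ]
wx total 0.034
```

```bash
python3 -m pendant '[{"tx":0,"ty":-0.13,"tz":0.7,"wx":0.034,"wy":0,"wz":0,"gripper":0.8},{"tx":1.8,"ty":0,"tz":0,"wx":0,"wy":0,"wz":0,"gripper":0.8},{"tx":1,"ty":0,"tz":0,"wx":0,"wy":0,"wz":0,"gripper":0.8},{"tx":0,"ty":0,"tz":0,"wx":0,"wy":0,"wz":0,"gripper":0.8},{"tx":0,"ty":0,"tz":0,"wx":0,"wy":0,"wz":0,"gripper":0.8}]'; python3 st.py 623.7 -296.4 13 4.4
python3 - <<'E'
from h import *
f=snap('scene');a=f['color'][130:230,150:280];cv2.imwrite('pics/s17.png',cv2.resize(a,None,fx=5,fy=5,interpolation=cv2.INTER_CUBIC))
E
```

```text
clock: 47.1
tcp_pos: [0.6257, -0.2966, 0.0335]
tcp_rot: [-0.03, 0.705, 0.029, 0.708]
contact_force: [0.8, 0.6, 0.4]
width: 0.0685
t 47.1 tcp [ 625.7 -296.6   33.5] w 68.5 F [0.8 0.6 0.4] zang 4.83 xdown [ 0.0045 -0.0017 -1.    ] q7 0.12
tool shift cm [ 2.05  0.04 -0.21]
wx total 0.007
```

View pics/s17.png

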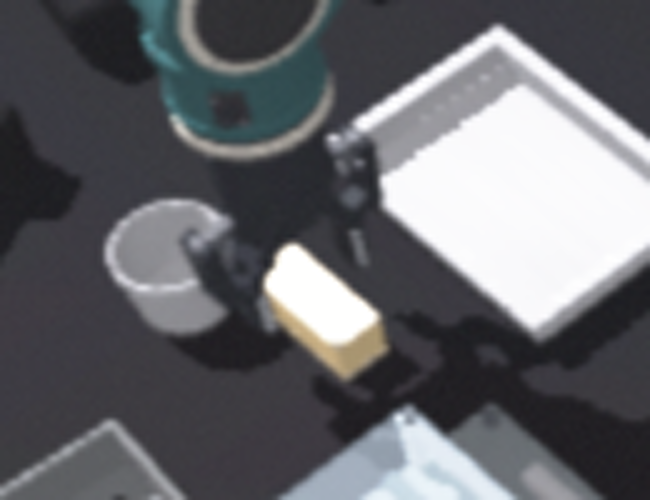

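```bash
python3 -m pendant '[{"tx":1.2,"ty":0,"tz":-0.2,"wx":0,"wy":0.004,"wz":0.001,"gripper":0.8},{"tx":0.9,"ty":0,"tz":0,"wx":0,"wy":0,"wz":0,"gripper":0.8},{"tx":0,"ty":0,"tz":0,"wx":0,"wy":0,"wz":0,"gripper":0.8},{"tx":0,"ty":0,"tz":0,"wx":0,"wy":0,"wz":0,"gripper":0},{"tx":0,"ty":0,"tz":0,"wx":0,"wy":0,"wz":0,"gripper":0},{"tx":0,"ty":0,"tz":0,"wx":0,"wy":0,"wz":0,"gripper":0},{"tx":0,"ty":0,"tz":0,"wx":0,"wy":0,"wz":0,"gripper":0},{"tx":0,"ty":0,"tz":0,"wx":0,"wy":0,"wz":0,"gripper":0},{"tx":0,"ty":0,"tz":0,"wx":0,"wy":0,"wz":0,"gripper":0},{"tx":0,"ty":0,"tz":0,"wx":0,"wy":0,"wz":0,"gripper":0}]'; python3 st.py 453 -300 13 4.4
```

```text
clock: 47.98
tcp_pos: [0.6248, -0.2974, 0.0142]
tcp_rot: [-0.031, 0.705, 0.029, 0.708]
contact_force: [-0.8, 0.3, -1.2]
width: 0.035
t 47.98 tcp [ 624.8 -297.4   14.2] w 35.0 F [-0.8  0.3 -1.2] zang 4.88 xdown [ 0.0033 -0.0026 -1.    ] q7 0.11
tool shift cm [  0.06   1.21 -17.14]
wx total 0.008
```

```bash
python3 -m pendant '[{"tx":-1.5,"ty":0,"tz":0,"wx":0,"wy":0,"wz":0,"gripper":0},{"tx":-2.5,"ty":0,"tz":0,"wx":0,"wy":0,"wz":0,"gripper":0},{"tx":-3,"ty":0,"tz":0,"wx":0,"wy":0,"wz":0,"gripper":0},{"tx":-2,"ty":0,"tz":0,"wx":0,"wy":0,"wz":0,"gripper":0},{"tx":0,"ty":0.2,"tz":-3,"wx":0,"wy":0,"wz":0,"gripper":0},{"tx":0,"ty":0.2,"tz":-3.5,"wx":0,"wy":0,"wz":0,"gripper":0},{"tx":0,"ty":0.2,"tz":-3.5,"wx":0,"wy":0,"wz":0,"gripper":0},{"tx":0,"ty":0.2,"tz":-3.5,"wx":0,"wy":0,"wz":0,"gripper":0},{"tx":0,"ty":0.2,"tz":-2.5,"wx":0,"wy":0,"wz":0,"gripper":0},{"tx":0,"ty":0.1,"tz":-1,"wx":0,"wy":0,"wz":0,"gripper":0},{"tx":0,"ty":0,"tz":0,"wx":0,"wy":0,"wz":0,"gripper":0},{"tx":0,"ty":0,"tz":0,"wx":0,"wy":0,"wz":0,"gripper":0}]'; python3 st.py 453 -300 22 4.4
python3 - <<'E'
from h import *
f=snap('scene');a=f['color'][110:250,150:350];cv2.imwrite('pics/s18.png',cv2.resize(a,None,fx=3.8,fy=3.8,interpolation=cv2.INTER_CUBIC))
E
```

```text
clock: 48.98
tcp_pos: [0.448, -0.2994, 0.1184]
tcp_rot: [-0.034, 0.704, 0.028, 0.709]
contact_force: [0.9, 0.2, -1.2]
width: 0.0349
t 48.98 tcp [ 448.  -299.4  118.4] w 34.9 F [ 0.9  0.2 -1.2] zang 5.01 xdown [ 0.0069 -0.0083 -0.9999] q7 0.28
tool shift cm [ 9.65 -0.02  0.43]
wx total 0.011
```

View pics/s18.png

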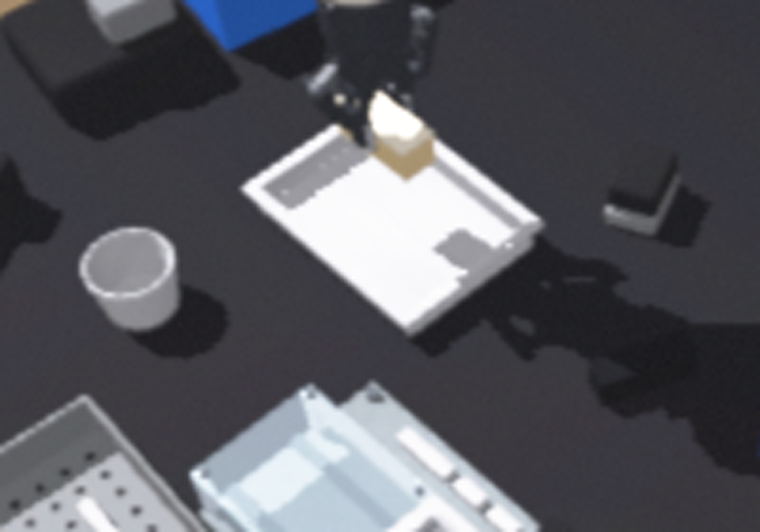

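```bash
python3 -m pendant '[{"tx":1.5,"ty":0,"tz":0.4,"wx":0,"wy":0.007,"wz":0.008,"gripper":0},{"tx":2.2,"ty":0,"tz":0,"wx":0,"wy":0,"wz":0,"gripper":0},{"tx":2.2,"ty":0,"tz":0,"wx":0,"wy":0,"wz":0,"gripper":0},{"tx":1.2,"ty":0,"tz":0,"wx":0,"wy":0,"wz":0,"gripper":0},{"tx":0,"ty":0,"tz":0,"wx":0,"wy":0,"wz":0,"gripper":0},{"tx":0,"ty":0,"tz":0,"wx":0,"wy":0,"wz":0,"gripper":0}]'; python3 st.py 453 -300 20 4.4
```

```text
clock: 49.53
tcp_pos: [0.4607, -0.2985, 0.0476]
tcp_rot: [-0.033, 0.705, 0.032, 0.708]
contact_force: [-0.2, -0.5, -1.1]
width: 0.0347
t 49.53 tcp [ 460.7 -298.5   47.6] w 34.7 F [-0.2 -0.5 -1.1] zang 5.27 xdown [ 0.0053 -0.0024 -1.    ] q7 0.2
tool shift cm [ 2.75 -0.07 -0.8 ]
wx total 0.015
```

```bash
python3 -m pendant '[{"tx":1.2,"ty":0,"tz":-0.8,"wx":0,"wy":0.005,"wz":0,"gripper":0},{"tx":0.9,"ty":0,"tz":0,"wx":0,"wy":0,"wz":0,"gripper":0},{"tx":0.3,"ty":0,"tz":0,"wx":0,"wy":0,"wz":0,"gripper":0},{"tx":0,"ty":0,"tz":0,"wx":0,"wy":0,"wz":0,"gripper":0},{"tx":0,"ty":0,"tz":0,"wx":0,"wy":0,"wz":0,"gripper":0}]'; python3 st.py 453 -300 19 4.4
```

```text
clock: 49.95
tcp_pos: [0.4537, -0.2999, 0.0236]
tcp_rot: [-0.034, 0.706, 0.031, 0.707]
contact_force: [0.3, 0.3, -0.7]
width: 0.0352
t 49.95 tcp [ 453.7 -299.9   23.6] w 35.2 F [ 0.3  0.3 -0.7] zang 5.29 xdown [ 0.0022 -0.0047 -1.    ] q7 0.18
tool shift cm [ 0.46  0.   -0.07]
wx total 0.015
```

```bash
python3 -m pendant '[{"tx":0.3,"ty":0,"tz":0,"wx":0,"wy":0,"wz":0,"gripper":0},{"tx":0.2,"ty":0,"tz":0,"wx":0,"wy":0,"wz":0,"gripper":0},{"tx":0,"ty":0,"tz":0,"wx":0,"wy":0,"wz":0,"gripper":0}]'; python3 st.py; python3 -m pendant '[{"tx":0,"ty":0,"tz":0,"wx":0,"wy":0,"wz":0,"gripper":0.7},{"tx":0,"ty":0,"tz":0,"wx":0,"wy":0,"wz":0,"gripper":0.7},{"tx":0,"ty":0,"tz":0,"wx":0,"wy":0,"wz":0,"gripper":0.7},{"tx":0,"ty":0,"tz":0,"wx":0,"wy":0,"wz":0,"gripper":0.7},{"tx":-2,"ty":0,"tz":0,"wx":0,"wy":0,"wz":0,"gripper":0.7},{"tx":-4,"ty":0,"tz":0,"wx":0,"wy":0,"wz":0,"gripper":0.7},{"tx":-4,"ty":0,"tz":0,"wx":0,"wy":0,"wz":0,"gripper":0.7},{"tx":-4,"ty":-2,"tz":-1,"wx":0,"wy":0,"wz":0,"gripper":0.7},{"tx":-2,"ty":-3,"tz":-2,"wx":0,"wy":0,"wz":0,"gripper":0.7},{"tx":0,"ty":-3,"tz":-2.5,"wx":0,"wy":0,"wz":0,"gripper":0.7},{"tx":0,"ty":-3,"tz":-2,"wx":0,"wy":0,"wz":0,"gripper":0.7},{"tx":0,"ty":-3,"tz":-2,"wx":0,"wy":0,"wz":0,"gripper":0.7}]'; python3 -m pendant '[{"tx":0,"ty":-3,"tz":-2,"wx":0,"wy":0,"wz":0,"gripper":0.7},{"tx":0,"ty":-3,"tz":-2,"wx":0,"wy":0,"wz":0,"gripper":0.7},{"tx":0,"ty":0,"tz":0,"wx":0,"wy":0,"wz":0,"gripper":0.7},{"tx":0,"ty":0,"tz":0,"wx":0,"wy":0,"wz":0,"gripper":0.7}]'; python3 st.py
python3 - <<'E'
from h import *
f=snap('scene','s19.png');t=snap('top','t19.png')
c=np.hstack([cv2.resize(t['color'][120:230,260:440],(800,489),interpolation=cv2.INTER_CUBIC)]);cv2.imwrite('pics/j19.png',c)
cv2.imwrite('pics/js19.png',cv2.resize(f['color'][190:290,200:330],None,fx=6,fy=6,interpolation=cv2.INTER_CUBIC))
E
```

```text
clock: 50.2
tcp_pos: [0.4541, -0.3004, 0.019]
tcp_rot: [-0.034, 0.705, 0.03, 0.707]
contact_force: [0.1, 0.1, -1.4]
width: 0.0347
t 50.2 tcp [ 454.1 -300.4   19. ] w 34.7 F [ 0.1  0.1 -1.4] zang 5.27 xdown [ 0.0032 -0.0055 -1.    ] q7 0.17
clock: 51.2
tcp_pos: [0.3759, -0.4435, 0.1858]
tcp_rot: [-0.041, 0.704, 0.036, 0.708]
contact_force: [-0.2, -1.2, -0.5]
width: 0.0599
clock: 51.53
tcp_pos: [0.3343, -0.5179, 0.1868]
tcp_rot: [-0.038, 0.705, 0.031, 0.708]
contact_force: [1.4, 0.5, 0.4]
width: 0.0595
t 51.53 tcp [ 334.3 -517.9  186.8] w 59.5 F [1.4 0.5 0.4] zang 5.63 xdown [ 0.0046 -0.0099 -0.9999] q7 0.77
```

View pics/s19.png

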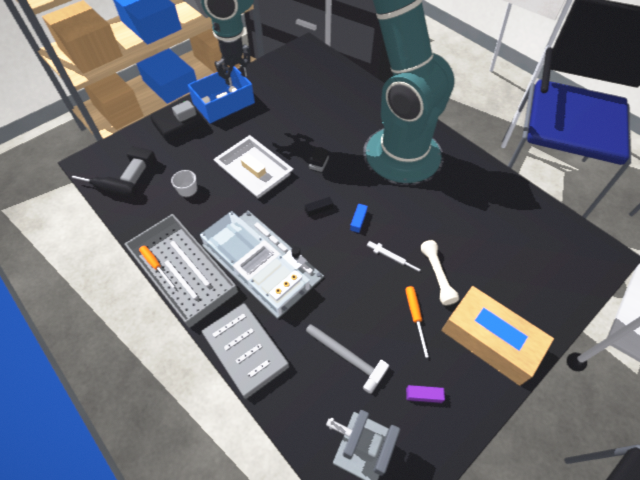

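View pics/t19.png

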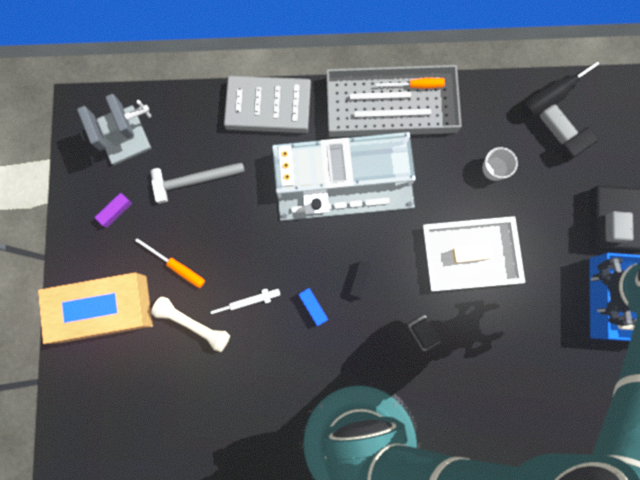

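View pics/j19.png

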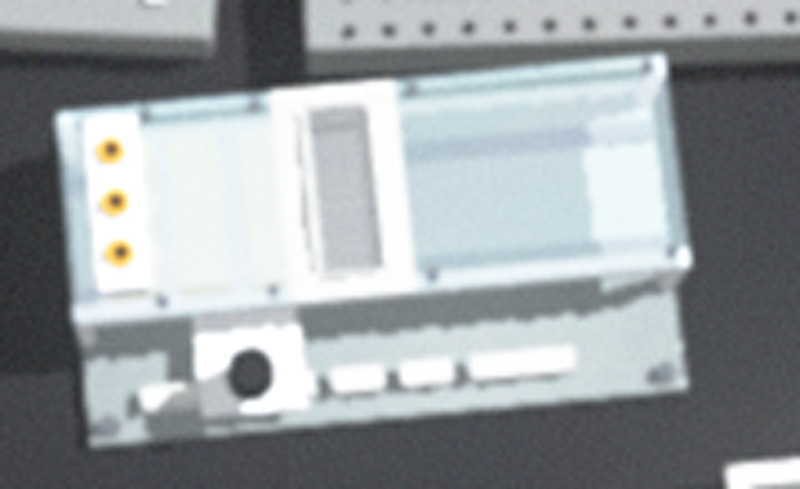

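View pics/js19.png

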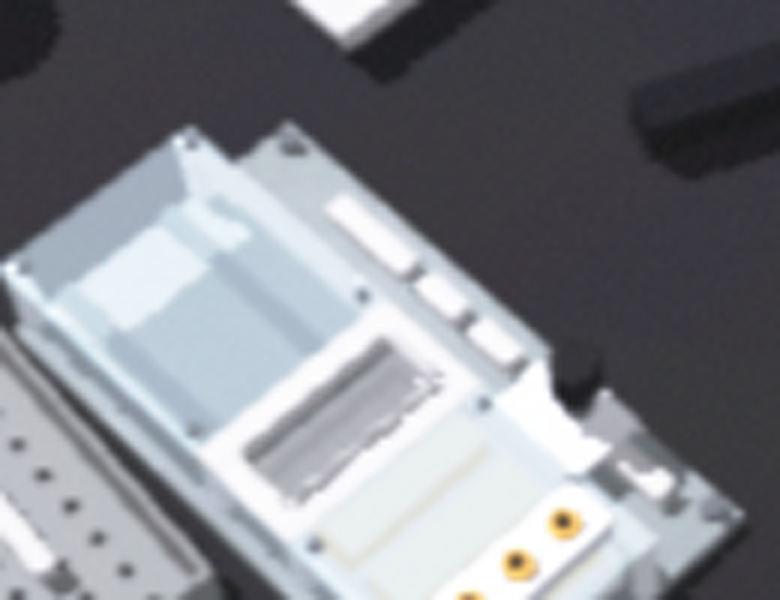

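```bash
python3 -m pendant '[{"tx":-3,"ty":0,"tz":0,"wx":0,"wy":0,"wz":0,"gripper":0.7},{"tx":-3,"ty":0,"tz":0,"wx":0,"wy":0,"wz":0,"gripper":0.7},{"tx":0,"ty":0,"tz":0,"wx":0,"wy":0,"wz":0,"gripper":0.7},{"tx":0,"ty":0,"tz":0,"wx":0,"wy":0,"wz":0,"gripper":0.7},{"tx":0,"ty":0,"tz":0,"wx":0,"wy":0,"wz":0,"gripper":0.7},{"tx":0,"ty":0,"tz":0,"wx":0,"wy":0,"wz":0,"gripper":0.7}]'; python3 - <<'E'
from h import *
t=snap('top');f=snap('scene')
G=np.array([.6867,.0341]);a=.062
X=np.array([np.cos(a),np.sin(a)]);Y=np.array([-X[1],X[0]])
for z in(.0745,.0835):
  w=unproj(t,(260+250/4.444-.5,120+373/4.444-.5),z)[:2]-G;print('top',z,w@X,w@Y)
  w=unproj(f,(200+578/6-.5,190+362/6-.5),z)[:2]-G;print('scene',z,w@X,w@Y)
E
```

```text
clock: 52.13
tcp_pos: [0.3386, -0.5104, 0.2483]
tcp_rot: [-0.041, 0.705, 0.036, 0.707]
contact_force: [-0.3, 0.6, -0.2]
width: 0.0597
top 0.0745 -0.10202087835274551 0.062302812813156944
scene 0.0745 -0.09904923187416483 0.06387440940389834
top 0.0835 -0.10408825417638373 0.06242530094184789
scene 0.0835 -0.09552132567430446 0.06806378500870083
```

```bash
python3 -c "
from workcell import env
print(env.sign_off())"
```

```text
the job is handed in; nothing more can be done
None
```

The job is handed in. Three right-sized bars are in pockets 1 to 3, and empty pocket 4 is under the gate with the carriage at the fourth notch. The oversize bar is in the reject tray. It took about 52 s of robot time, and no verdict was returned.

- **Bars:** I found four practice bars and no fifth. The black, blue and purple look-alikes were left alone. Three bars gripped at about 28.7 mm, which is a 30 mm section because the fingers read 1 to 1.7 mm low (the 28 mm knob read 26.3). Each of these was let go in the gate slot and fell in.
- **Oversize bar:** the fourth gripped at 35 mm and also measured 36.7 mm in the image. I put it straight in the tray without trying it in the gate.
- **Carriage:** it went to the first notch first, then on by one notch after each bar. At each of the four stops the knob went down to within about 1.5 mm of its home height while I held it. It was then let go to spring the rest of the way.
- **Final check:** the pictures show bars in pockets 1 and 2 under the clear guards, with pocket 3 behind the drill block. The gate pocket is empty, the oversize bar lies inside the tray, and the bystanders look unmoved.
- **Disagreement:** the last camera readings of the knob were 62 to 64 mm along the jig against 60 expected. The scene camera was off by the same amount at the first notch, so I put it down to camera error. I did not measure the plunger height again after the last release beyond what those pictures show.

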